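Scrape metal offcuts from the electronics work tray into its bin and close the bin

ROBOT

A 6-joint arm with a two-finger parallel gripper is mounted at the origin on the work surface. World frame = base frame: x ahead of the robot, y to its left, z up, the work surface at z = 0. Lengths are in m, angles in degrees, forces in N, time in s.
With the tool pointing down it reaches from about 0.375 to 0.9 m from the base axis. Payload 3.1 kg.
Tool frame: the origin (TCP) lies on the centre line of the jaws, within the pads' length; the fingertips stand 22 mm ahead of it and the grasp point (between the pads) lies 3 mm ahead of it; y points along the fingers, z is the direction in which the jaws open and shut, and the axes are right-handed (so a half turn about y gives the same grasp; the last joint's range is limited). The gripper opens to 87 mm and grips with 3 to 60 N. Pads are 19 mm wide; open, the fingers measure 117 mm over their backs; the gripper's body (75 mm by 190 mm) begins 51 mm behind the grasp point.
Start: joints at [56.408, 30.224, 82.088, -0, 67.689, -10.227], TCP at [0.248, 0.574, 0.245] pointing down, gripper open.
Joint ranges: [-176.69, 176.69], [-43.24, 126.21], [12.49, 139.97], [-82, 262], [0, 151.66], [-163.58, 163.58]. Speed limits (degrees/s): [159.86, 159.86, 180, 180, 180, 180].

INTERFACE

Orientations are given as a 3x3 rotation matrix whose columns are the frame's x, y, z axes.
In Python, from rig import bot gives the robot as it stands.
- The arm moves only by the tool jog_arm, never from a script. Its argument "motion" is one flat list of numbers, 6 for each row, row after row: the shift along the tool's x, y, z in mm, then the turn, a rotation vector about the tool's x, y, z in degrees. A call has 1 to 20 rows; each row is the pose to reach, as a shift and turn from the pose commanded when the call began, along the tool's axes at that moment; what a row does not reach only later rows make up. A row lasts 1/8 s, in which the tool goes at most 62.5 mm and 10.7 degrees, less where a joint would pass 70% of its speed; a pose out of reach is approached as far as the arm can. A call with a gripper value outside its range is refused whole. "gripper" is the opening, from 0 (shut) to 1 (fully open), set as the call begins (left out, the last holds). The fingers move at their own pace and stop on an object; the grip force is fixed at half the most. Time passes only in rows, so rows that repeat a pose let the fingers close. It gives the time, the measured TCP pose, the force and the opening at its end, in the units of the state.
- bot.read_state(): the state, without advancing time (a new reading comes with each control period).
- bot.capture(name): name is "side" or "top"; returns (picture, depth): 420x560x3 uint8, red, green, blue; 420x560 float32, m along the optical axis (not along the pixel's ray), 0 where there is no reading.
- bot.get_calibration(name): a dict with "mtx" (3x3 intrinsics, pixels), "pose" (4x4, takes a point from camera to world coordinates). Camera axes: x right, y up, looking along -z (the intrinsics and any distortion apply to the point x, -y, -z); pixel columns grow to the right and rows downward; lengths in m; the calibration is good to about 2 mm. A picture is of the moment at which its call begins. get_calibration takes no time and is no camera call.
- bot.hand_in(): hands the job in, once; it reports no verdict.
The state is a dict: "time_s": time; "joint_positions": joint angles; "qvel": joint speeds; "tau": joint torques, N m; "position": TCP position; "tcp_rot": TCP orientation; "force": force on the tool from outside, world axes, zero at the start; "moment": the same for the moment, N m; "opening": opening from 0.0 (shut) to 1.0 (fully open).
Only numpy, scipy, OpenCV 4.12 (cv2) and the standard library are available. Lean on these libraries where they do the work, as an engineer would, in place of code of your own. Each camera call takes 0.05 s, during which the arm holds its last target.

TASK

Take the orange scraper block by its black handle and wipe all four loose metal offcuts off the turquoise work plate into the white bin at its end, pushing them only with the scraper, never with the gripper or the lid. Then stand the scraper upright on the bench and set the yellow lid on the bin so that it sits fully down and level. Leave the small finished module on the plate, and the mug and the multimeter on the bench, where they are.

Things in the scene. Friction and masses are not known exactly. Their poses are not given: they have to be found in the camera images.
- tray: work tray fixed to the bench. Origin on the bench (z = 0); y axis along the plate towards the bin. Flat turquoise plate, top at z = 45 mm, x = -75 to 75, y = -115 to 105 mm. Aluminium fences 6 mm thick, 12 mm above the plate, stand outside both long sides (to y = 98) and the closed end (y = -115). The end y = 105 is open, flush with the rim of the white bin
- bin (a point): centre of the bin's mouth, at rim height (tray x = 0, y = 145, z = 45 mm), axes as the tray's. The open white bin is one piece with the tray: outside 160 x 80 mm (x, y), walls 5 mm, inside 150 x 70 mm, inner floor 40 mm below the rim
- scraper: scraper block standing upright on the bench. Origin: centre of its underside. Orange blade block 16 mm thick (x), 60 mm wide (y), 25 mm high; black square handle 22 x 22 mm above it, centred, from z = 25 to 82 mm. Flat wiping faces look along x
- lid: loose bin lid lying on the bench right way up. Origin: centre of its underside. Grey plug 144 x 64 mm (x, y), z = 0 to 6 mm, drops inside the bin (3 mm play a side); yellow flange 160 x 80 mm, z = 6 to 11 mm, rests on the rim (origin then 6 mm below point bin); black grip bar along x, centred, 60 mm long, 14 mm thick (y), z = 11 to 39 mm. Either way round fits
- chip_a: metal offcut, a brass block 16 x 11 x 9 mm (x, y, z), lying loose on the tray's turquoise work plate. Origin: centre of its underside, z up as it lies
- chip_b: metal offcut, a steel block 16 x 11 x 9 mm (x, y, z), lying loose on the tray's turquoise work plate. Origin: centre of its underside, z up as it lies
- chip_c: metal offcut, a brass block 16 x 11 x 9 mm (x, y, z), lying loose on the tray's turquoise work plate. Origin: centre of its underside, z up as it lies
- chip_d: metal offcut, a copper block 16 x 11 x 9 mm (x, y, z), lying loose on the tray's turquoise work plate. Origin: centre of its underside, z up as it lies
- module: finished electronic module, loose on the work plate near one of its fences: black box 36 x 36 mm with green top, 26 mm high overall. Origin: centre of its underside. To be left alone
- mug: white mug, radius 41 mm, 90 mm high, handle towards its +y. Origin: centre of its underside. To be left alone
- meter: grey multimeter lying flat, 150 x 76 x 36 mm (x, y, z), knob to 44 mm. Origin: centre of its underside. To be left alone

How it is judged:
By the outcome, as a careful person would: the job done as asked, in the order asked, and still so for the second after the job is handed in, with the robot touching nothing.
It also fails if it takes over 72 s, if anything falls off the work surface, if the arm or the gripper's body presses on something with over 40 N, if the wrist force passes 120 N, or if a joint passes its speed limit or range.

## Working session

There is one attempt and no reset: what is moved stays moved. The work goes in short steps, Python scripts to look and compute and a tool call to move; the robot and the scene stay as the last step left them, time stands still between calls to the robot, and variables do not carry over. Pictures are saved under pics/ and viewed, and the job is handed in when it is done.

Besides the shell and the picture viewer there is one more tool, called after "Request:" in YAML: its name, and indented under it one key for each argument. jog_arm: Moves the arm, as the interface text tells. Its arguments: {"type":"object","properties":{"motion":{"type":"array","items":{"type":"number"}},"gripper":{"type":"number"}},"required":["motion"]}

```bash
ls; mkdir -p pics; python3 - <<'E'
from rig import bot
import cv2,numpy as np
s=bot.read_state();print({k:np.round(v,3).tolist() for k,v in s.items()})
for n in("side","top"):
    p,d=bot.capture(n);np.savez('pics/%s0.npz'%n,p=p,d=d)
    cv2.imwrite('pics/%s0.png'%n,p[:,:,::-1]);c=bot.get_calibration(n);print(n,np.round(c['mtx'],2).tolist(),np.round(c['pose'],4).tolist(),c.keys())
E
```

```text
pics
{'time_s': 0.0, 'joint_positions': [56.408, 30.278, 82.156, -0.001, 67.69, -10.225], 'qvel': [-0.067, 0.07, 0.017, -0.023, -0.041, 0.068], 'tau': [0.0, -44.004, -17.659, 0.063, 0.058, -0.0], 'position': [0.247, 0.573, 0.244], 'tcp_rot': [[0.918, -0.001, 0.397], [-0.397, -0.002, 0.918], [-0.0, -1.0, -0.002]], 'force': [-0.624, -0.469, 0.869], 'moment': [0.038, 0.001, -0.011], 'opening': 0.997}
side [[451.54, 0.0, 281.82], [0.0, 451.54, 211.25], [0.0, 0.0, 1.0]] [[-0.9589, 0.1727, -0.2252, 0.3418], [-0.2835, -0.6199, 0.7317, 0.659], [-0.0133, 0.7654, 0.6434, 0.6574], [0.0, 0.0, 0.0, 1.0]] dict_keys(['mtx', 'pose'])
top [[435.59, 0.0, 287.87], [0.0, 435.59, 216.48], [0.0, 0.0, 1.0]] [[-0.024, 0.9952, -0.0947, 0.4298], [-0.9996, -0.0228, 0.0141, 0.0137], [0.0118, 0.095, 0.9954, 1.1701], [0.0, 0.0, 0.0, 1.0]] dict_keys(['mtx', 'pose'])
```

View pics/top0.png

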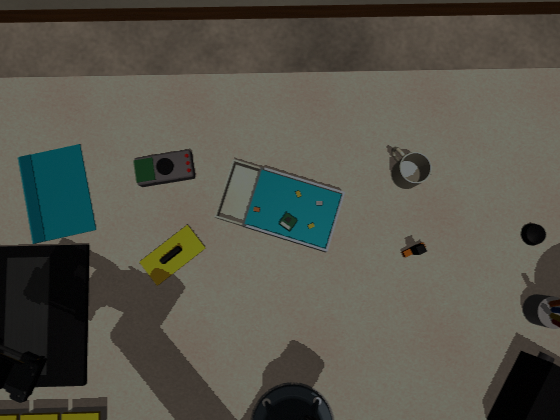

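View pics/side0.png

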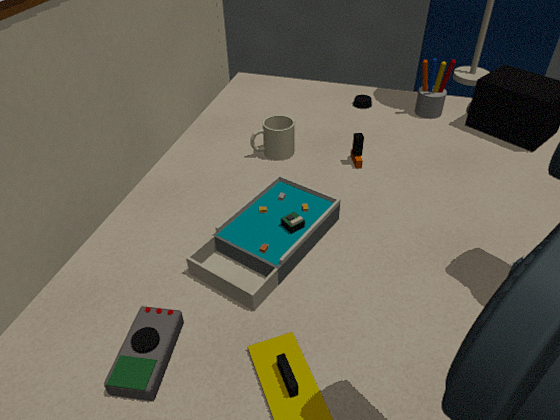

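```bash
python3 - <<'E'
import cv2,numpy as np
p=np.load('pics/top0.npz')['p'][:,:,::-1]
def crop(n,x,y,w,h,k):
    c=cv2.resize(p[y:y+h,x:x+w],None,fx=k,fy=k,interpolation=cv2.INTER_CUBIC);c=cv2.convertScaleAbs(c,alpha=1.6)
    for i in range(0,w,10):
        cv2.putText(c,str(x+i),(i*k,8),0,.3,(255,255,255));cv2.line(c,(i*k,0),(i*k,h*k),(90,90,90),1) if 0 else cv2.line(c,(i*k,10),(i*k,16),(255,255,255),1)
    for i in range(0,h,10): cv2.putText(c,str(y+i),(0,i*k+3),0,.3,(255,255,255));cv2.line(c,(20,i*k),(26,i*k),(255,255,255),1)
    cv2.imwrite('pics/%s.png'%n,c)
crop('c_tray',210,150,140,105,5)
crop('c_lid',130,215,90,75,7)
crop('c_scr',380,220,60,50,10)
E
```

```text
(no output)
```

View pics/c_tray.png

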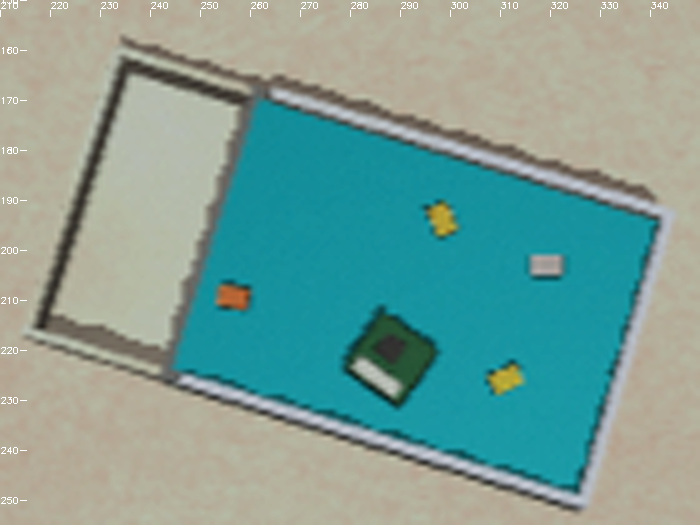

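View pics/c_lid.png

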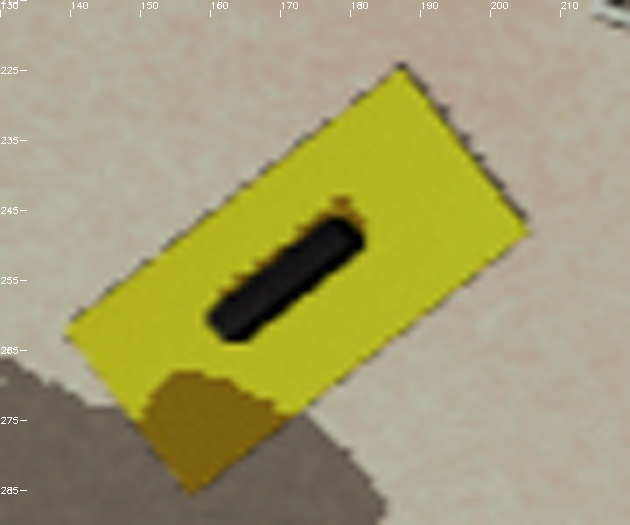

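View pics/c_scr.png

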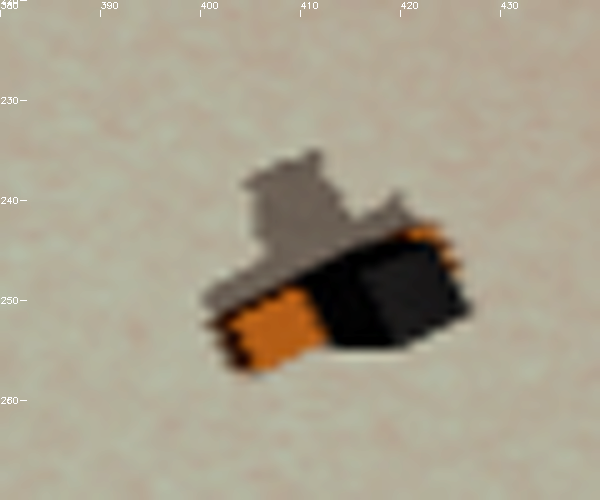

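```bash
python3 - <<'E'
import cv2,numpy as np
p=np.load('pics/side0.npz')['p'][:,:,::-1]
def crop(n,x,y,w,h,k):
    c=cv2.resize(p[y:y+h,x:x+w],None,fx=k,fy=k,interpolation=cv2.INTER_CUBIC);c=cv2.convertScaleAbs(c,alpha=1.6)
    for i in range(0,w,10):
        cv2.putText(c,str(x+i),(i*k,8),0,.3,(255,255,255));cv2.line(c,(i*k,10),(i*k,16),(255,255,255),1)
    for i in range(0,h,10): cv2.putText(c,str(y+i),(0,i*k+3),0,.3,(255,255,255));cv2.line(c,(20,i*k),(26,i*k),(255,255,255),1)
    cv2.imwrite('pics/%s.png'%n,c)
crop('s_tray',180,170,170,135,4)
crop('s_lid',240,325,100,95,6)
crop('s_scr',340,125,35,50,11)
E
```

```text
(no output)
```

View pics/s_tray.png

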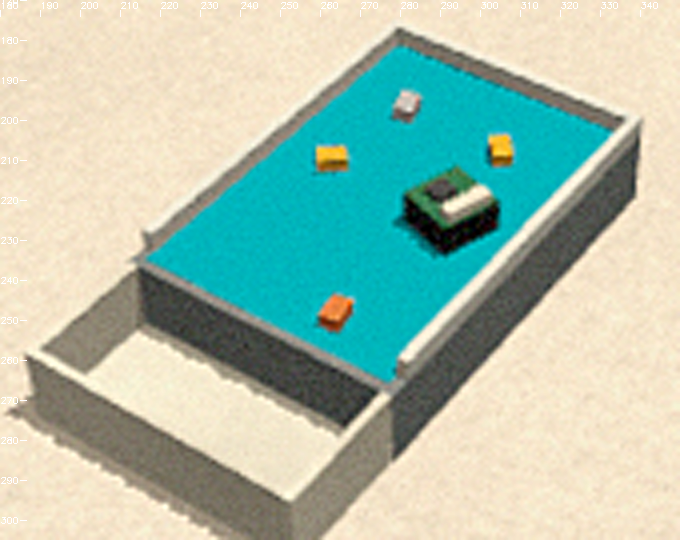

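View pics/s_lid.png

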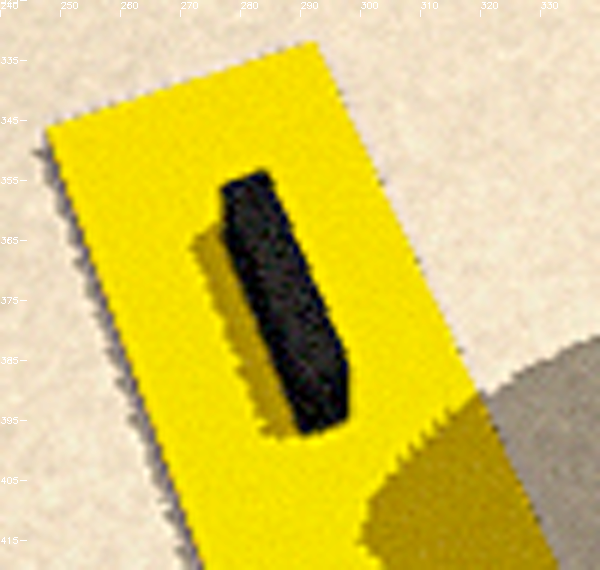

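View pics/s_scr.png

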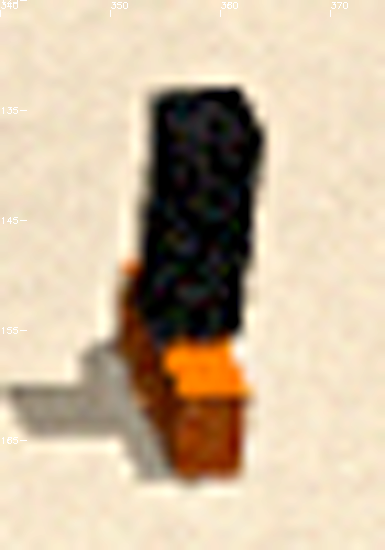

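```bash
cat > h.py <<'E'
import numpy as np
from rig import bot
from scipy.optimize import least_squares
C={n:bot.get_calibration(n) for n in('top','side')}
def proj(n,P):
    P=np.atleast_2d(P);T=np.linalg.inv(C[n]['pose']);q=P@T[:3,:3].T+T[:3,3]
    q=q*[1,-1,-1];u=q@C[n]['mtx'].T;return u[:,:2]/u[:,2:]
def unproj(n,uv,z):
    uv=np.atleast_2d(uv);r=np.c_[uv,np.ones(len(uv))]@np.linalg.inv(C[n]['mtx']).T*[1,-1,-1]
    T=C[n]['pose'];r=r@T[:3,:3].T;t=(z-T[2,3])/r[:,2];return T[:3,3]+r*t[:,None]
def cc(k,ox,oy,pts): return (np.array(pts,float)+.5)/k-.5+[ox,oy]
def fit(obs,x0):
    # obs list (cam, model pts mm, uv)
    def w(p,M):
        c,s=np.cos(p[2]),np.sin(p[2]);return np.asarray(M)/1000@np.array([[c,s,0],[-s,c,0],[0,0,1]])+[p[0],p[1],0]
    f=lambda p:np.concatenate([(proj(n,w(p,M))-uv).ravel() for n,M,uv in obs])
    r=least_squares(f,x0,loss='soft_l1',x_scale=[.01,.01,.1]);return r.x,r.fun.reshape(-1,2)
E
python3 - <<'E'
from h import *
np.set_printoptions(precision=2,suppress=True)
def show(nm,obs,x0):
    for o in ([obs[0]],[obs[1]],obs):
        p,r=fit(o,x0);print(nm,np.round(p[:2],4),np.round(np.degrees(p[2]),2),r.round(1).tolist())
    return p
tt=cc(5,210,150,[(583,508),(672,212),(120,52),(27,333),(258,97),(172,375)])
ts=cc(4,180,170,[(642,120),(398,28),(30,355),(290,500),(140,260),(388,385)])
M=[(-81,-121,57),(81,-121,57),(80,185,45),(-80,185,45),(75,105,45),(-75,105,45)]
pt=show('tray',[('top',M,tt),('side',M,ts)],[.5,0,-.3])
lt=cc(7,130,215,[(400,66),(530,230),(193,493),(66,330)])
print(unproj('top',lt,.011))
L=[(80,40,11),(80,-40,11),(-80,-40,11),(-80,40,11)]
# assign: long axis from (400,66) to (66,330)
a=unproj('top',lt,.011);v=a[0]-a[3];y=np.arctan2(v[1],v[0])
ls=cc(6,240,325,[(318,42),(45,128)])
# side far end corners
pl=show('lid',[('top',L,lt),('side',[L[1],L[0]],ls)],[*a.mean(0)[:2],y])
st=cc(10,380,220,[(470,308),(405,345),(435,228)])
b=unproj('top',st,.082);print(b)
e=unproj('top',cc(10,380,220,[(225,318),(255,372)]),.025);print(e)
R=lambda p:np.array([[np.cos(p[2]),-np.sin(p[2])],[np.sin(p[2]),np.cos(p[2])]])
for nm,uvt,uvs in (('brassA',(441,219),(332,155)),('steel',(547,265),(407,103)),('brass2',(506,378),(500,147)),('copper',(233,297),(337,308))):
    a=unproj('top',cc(5,210,150,[uvt]),.054)[0,:2];b2=unproj('side',cc(4,180,170,[uvs]),.054)[0,:2]
    print(nm,a,b2,(R(pt).T@(a-pt[:2])*1000).round(1),(R(pt).T@(b2-pt[:2])*1000).round(1))
m=unproj('top',cc(5,210,150,[(380,308),(437,350),(398,405),(345,367)]),.067)[:,:2]
print('mod',((m-pt[:2])@R(pt)*1000).round(1))
E
```

```text
tray [ 0.56 -0.01] -18.52 [[1.0, 0.7], [1.2, -0.1], [-0.9, -1.3], [-1.2, 0.5], [0.1, 0.4], [-0.1, -0.7]]
tray [ 0.56 -0.01] -18.64 [[0.6, -0.6], [-0.4, -2.4], [-1.9, -0.6], [0.0, 1.0], [0.9, 0.2], [0.1, 0.3]]
tray [ 0.56 -0.01] -18.6 [[0.2, 0.7], [0.4, -0.2], [-1.6, -1.5], [-2.0, 0.3], [-0.7, 0.3], [-1.0, -0.8], [0.6, -1.1], [-0.3, -2.8], [-1.5, -1.2], [0.4, 0.2], [1.1, -0.3], [0.4, -0.3]]
[[0.53 0.27 0.01]
 [0.46 0.22 0.01]
 [0.37 0.34 0.01]
 [0.43 0.39 0.01]]
lid [0.45 0.31] -52.61 [[0.3, -0.2], [0.1, -0.2], [-0.1, 0.5], [-0.3, -0.1]]
lid [0.45 0.31] -53.73 [[-0.0, 0.0], [0.0, -0.0]]
lid [0.45 0.31] -52.6 [[-0.3, 0.1], [-0.4, 0.1], [-0.6, 0.8], [-0.8, 0.2], [-0.4, -1.5], [0.0, -0.9]]
[[ 0.44 -0.35  0.08]
 [ 0.43 -0.33  0.08]
 [ 0.46 -0.34  0.08]]
[[ 0.44 -0.3   0.02]
 [ 0.43 -0.31  0.02]]
brassA [ 0.6  -0.03] [ 0.59 -0.03] [41.7 -7.1] [39.5 -3.8]
steel [ 0.57 -0.08] [ 0.57 -0.08] [ 35.  -66.5] [ 32.4 -61.9]
brass2 [ 0.51 -0.06] [ 0.51 -0.06] [-27.3 -63.3] [-29.7 -58.6]
copper [0.56 0.08] [0.56 0.08] [-29.   83.3] [-31.  86.]
mod [[-13.3   9. ]
 [-25.2 -25.1]
 [-57.9 -14.4]
 [-47.4  17. ]]
```

```bash
cat > ov.py <<'E'
from h import *
import cv2
def overlay(src,cam,out,polys,x,y,w,h,k):
    p=src[:,:,::-1][y:y+h,x:x+w]
    c=cv2.convertScaleAbs(cv2.resize(p,None,fx=k,fy=k,interpolation=cv2.INTER_CUBIC),alpha=1.6)
    for pose,M,col in polys:
        cs,s=np.cos(pose[2]),np.sin(pose[2]);W=np.array(M)/1000@np.array([[cs,s,0],[-s,cs,0],[0,0,1]])+[pose[0],pose[1],0]
        uv=(proj(cam,W)-[x,y]+.5)*k-.5
        cv2.polylines(c,[np.round(uv*8).astype(int)],True,col,1,cv2.LINE_AA,3)
    cv2.imwrite(out,c)
E
python3 - <<'E'
from ov import *
np.set_printoptions(precision=4,suppress=True)
tt=cc(5,210,150,[(583,508),(672,212),(120,52),(27,333),(258,97),(172,375)])
M=[(-81,-121,57),(81,-121,57),(80,185,45),(-80,185,45),(75,105,45),(-75,105,45)]
p,r=fit([('top',M,tt)],[.5,0,-.3]);print(p,np.degrees(p[2]))
sq=lambda x0,x1,y0,y1,z:[(x0,y0,z),(x1,y0,z),(x1,y1,z),(x0,y1,z)]
polys=[(p,sq(-81,81,-121,98,57),(0,0,255)),(p,sq(-75,75,-115,105,45),(0,255,255)),(p,sq(-80,80,105,185,45),(255,0,255)),(p,sq(-75,75,110,180,45),(255,0,0)),(p,sq(-75,75,110,180,5),(0,255,0))]
for n,a in(('top',(210,150,140,105,5)),('side',(180,170,170,135,4))):
    overlay(np.load(f'pics/{n}0.npz')['p'],n,f'pics/ov_{n}.png',polys,*a)
E
```

```text
[ 0.5578 -0.0112 -0.3232] -18.51880503891119
```

View pics/ov_top.png

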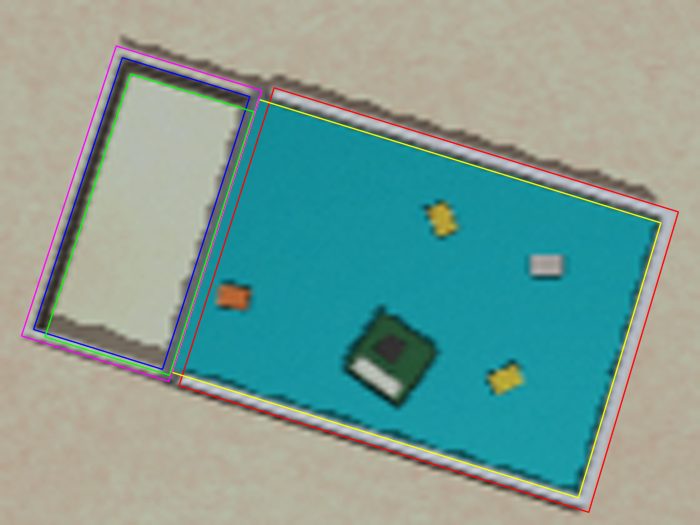

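View pics/ov_side.png

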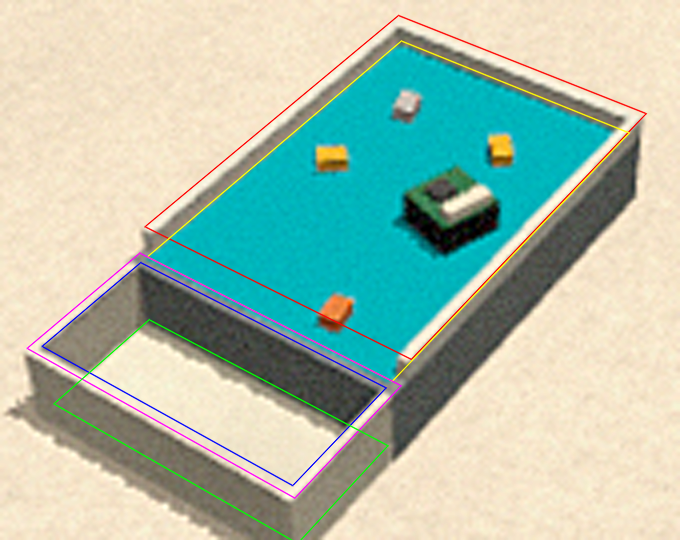

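```bash
python3 - <<'E'
from ov import *
np.set_printoptions(precision=4,suppress=True)
tt=cc(5,210,150,[(583,508),(672,212),(120,52),(27,333),(258,97),(172,375)])
ts=cc(4,180,170,[(642,120),(398,28),(30,355),(290,500),(140,260),(388,385)])
M=[(-81,-121,57),(81,-121,57),(80,185,45),(-80,185,45),(75,105,45),(-75,105,45)]
for o in ([('side',M,ts)],[('top',M,tt),('side',M,ts)]):
  p,r=fit(o,[.5,0,-.3]);print('tray',p,np.degrees(p[2]))
st=cc(10,380,220,[(470,308),(405,345),(435,228)])
bt=cc(10,380,220,[(225,318),(255,372)])
Mh=[(-11,-11,82),(-11,11,82),(11,-11,82)]  # guess
# far end -y: blade y axis toward left end (world +y)
ho=('top',[(-11,-11,82),(-11,11,82),(11,-11,82)],st)
bo=('top',[(8,30,25),(-8,30,25)],bt)
ss=('side',[(-8,30,0),(8,30,0),(-8,30,25),(11,11,82),(-11,11,82)][:3],cc(11,340,125,[(240,474),(178,474),(246,396)]))
for o in ([ho,bo],[ss],[ho,bo,ss]):
  q,r=fit(o,[.44,-.33,0.3]);print('scr',q,np.degrees(q[2]),r.round(1).tolist())
q,_=fit([ho,bo],[.44,-.33,.3])
sq=lambda x0,x1,y0,y1,z:[(x0,y0,z),(x1,y0,z),(x1,y1,z),(x0,y1,z)]
polys=[(q,sq(-8,8,-30,30,0),(255,0,255)),(q,sq(-8,8,-30,30,25),(0,255,255)),(q,sq(-11,11,-11,11,82),(255,255,0))]
for n,a in(('top',(380,220,60,50,10)),('side',(340,125,35,50,11))):
    overlay(np.load(f'pics/{n}0.npz')['p'],n,f'pics/ovs_{n}.png',polys,*a)
lt=cc(7,130,215,[(400,66),(530,230),(193,493),(66,330)])
L=[(80,40,11),(80,-40,11),(-80,-40,11),(-80,40,11)]
l,_=fit([('top',L,lt)],[.45,.3,-.9]);print('lid',l,np.degrees(l[2]))
polys=[(l,sq(-80,80,-40,40,11),(255,0,255)),(l,sq(-30,30,-7,7,39),(0,255,255))]
for n,a in(('top',(130,215,90,75,7)),('side',(240,325,100,95,6))):
    overlay(np.load(f'pics/{n}0.npz')['p'],n,f'pics/ovl_{n}.png',polys,*a)
i=[cv2.imread(f'pics/{f}.png') for f in('ovs_top','ovs_side')]
h=550;i=[cv2.copyMakeBorder(a,0,h-a.shape[0],0,5,0) for a in i];cv2.imwrite('pics/a1.png',np.hstack(i)[:, :800] if 0 else cv2.resize(np.hstack(i),None,fx=.8,fy=.8))
i=[cv2.imread(f'pics/{f}.png') for f in('ovl_top','ovl_side')]
h=570;i=[cv2.copyMakeBorder(a,0,h-a.shape[0],0,5,0) for a in i];cv2.imwrite('pics/a2.png',cv2.resize(np.hstack(i),None,fx=.64,fy=.64))
E
```

```text
tray [ 0.5581 -0.0075 -0.3254] -18.644260696358796
tray [ 0.5582 -0.0092 -0.3246] -18.598268218191787
scr [ 0.4457 -0.3324  0.4377] 25.07984706120223 [[0.3, -0.0], [-1.0, 0.2], [-0.4, 0.1], [0.5, -0.2], [0.4, -0.1]]
scr [ 0.4349 -0.3351  0.0596] 3.4155166220743363 [[0.1, 0.6], [-0.6, -0.1], [0.5, -0.5]]
scr [ 0.4456 -0.3323  0.434 ] 24.866677225845066 [[0.2, 0.0], [-1.0, 0.2], [-0.4, 0.1], [0.5, -0.2], [0.3, -0.1], [-0.0, -0.0], [-0.5, 0.6], [0.4, -1.2]]
lid [ 0.4464  0.3056 -0.9182] -52.60771676102794
```

View pics/a1.png

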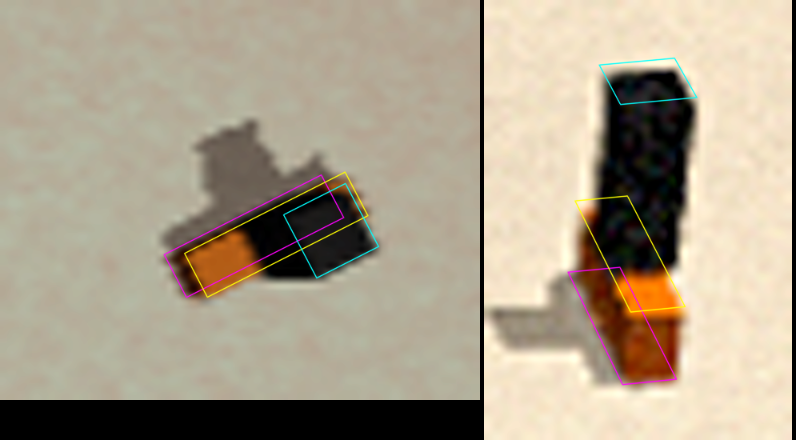

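View pics/a2.png

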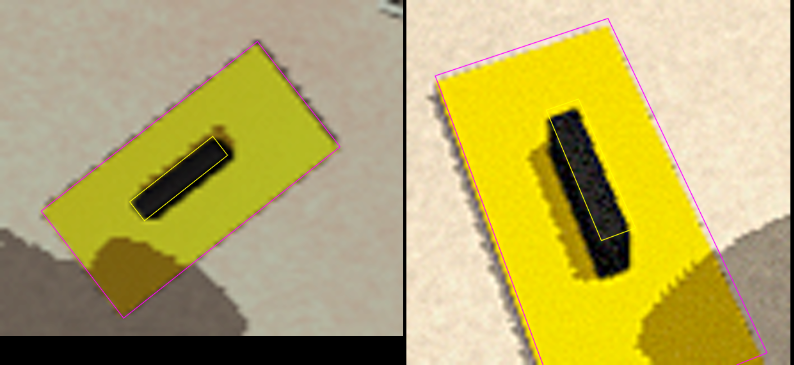

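```bash
cat >> h.py <<'E'
def rows(cur,tg):
    x,y,z,a=cur;c,s=np.cos(np.radians(a)),np.sin(np.radians(a))
    for t in tg:
        d=(np.array(t[:3])-[x,y,z])*1000
        print(t,'->',np.round([s*d[0]-c*d[1],-d[2],c*d[0]+s*d[1],0,-(t[3]-a),0],1).tolist())
TR=np.array([.5580,-.0100]);TA=-18.55
def tw(x,y):
    a=np.radians(TA);return TR+np.array([x*np.cos(a)-y*np.sin(a),x*np.sin(a)+y*np.cos(a)])/1000
def wt(P):
    a=np.radians(TA);d=(np.array(P)[:2]-TR)*1000;return np.array([d[0]*np.cos(a)+d[1]*np.sin(a),-d[0]*np.sin(a)+d[1]*np.cos(a)])
def st():
    s=bot.read_state();R=s['tcp_rot'];print('t',s['time_s'],'pos',np.round(s['position'],4),'jaw',np.degrees(np.arctan2(R[1][2],R[0][2])).round(2),'F',np.round(s['force'],1),'op',round(s['opening'],3),'q',np.round(s['joint_positions'],1));return s
E
python3 -c "
from h import *
rows((.248,.574,.245,66.63),[(.5,.15,.245,0),(.446,-.332,.2,-65),(.446,-.332,.057,-65)])"
```

```text
(0.5, 0.15, 0.245, 0) -> [399.5, -0.0, -289.3, 0.0, 66.6, 0.0]
(0.446, -0.332, 0.2, -65) -> [541.1, 45.0, -753.1, 0.0, 131.6, 0.0]
(0.446, -0.332, 0.057, -65) -> [541.1, 188.0, -753.1, 0.0, 131.6, 0.0]
```

Request:
jog_arm:
  motion: [400, 0, -289, 0, 67, 0, 400, 0, -289, 0, 67, 0, 400, 0, -289, 0, 67, 0, 400, 0, -289, 0, 67, 0, 400, 0, -289, 0, 67, 0, 400, 0, -289, 0, 67, 0, 400, 0, -289, 0, 67, 0, 400, 0, -289, 0, 67, 0, 541, 45, -753, 0, 131.6, 0, 541, 45, -753, 0, 131.6, 0, 541, 45, -753, 0, 131.6, 0, 541, 45, -753, 0, 131.6, 0, 541, 45, -753, 0, 131.6, 0, 541, 45, -753, 0, 131.6, 0, 541, 45, -753, 0, 131.6, 0, 541, 45, -753, 0, 131.6, 0, 541, 45, -753, 0, 131.6, 0, 541, 45, -753, 0, 131.6, 0]
  gripper: 1

```text
time_s: 2.35
position: [0.4452, -0.3313, 0.199]
tcp_rot: [[-0.906, -0.001, 0.423], [-0.423, 0.002, -0.906], [0.0, -1.0, -0.002]]
force: [0.2, -0.9, 0.5]
opening: 1.001
```

```bash
python3 - <<'E'
from h import *
import cv2
st()
p,d=bot.capture('top');cv2.imwrite('pics/t1.png',cv2.convertScaleAbs(cv2.resize(p[150:330,320:480,::-1],None,fx=3.3,fy=3.3),alpha=1.6))
p,d=bot.capture('side');cv2.imwrite('pics/s1.png',cv2.convertScaleAbs(cv2.resize(p[60:220,260:460,::-1],None,fx=3,fy=3),alpha=1.6))
E
```

```text
t 2.35 pos [ 0.4452 -0.3313  0.199 ] jaw -65.0 F [ 0.2 -0.9  0.5] op 1.001 q [-48.2  28.3  94.8   0.   57.   16.8]
```

View pics/t1.png

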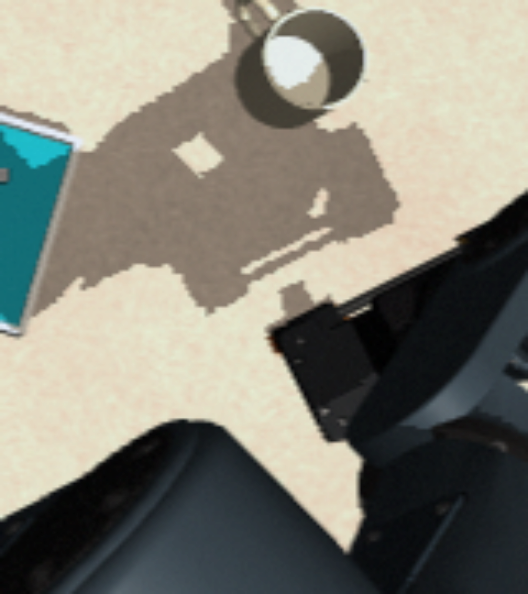

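View pics/s1.png

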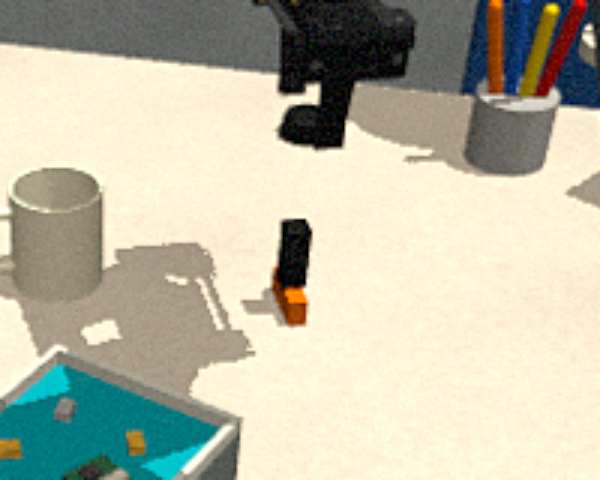

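Request:
jog_arm:
  motion: [0, 50, 0, 0, 0, 0, 0, 100, 0, 0, 0, 0, 0, 130, 0, 0, 0, 0, 0, 142, 0, 0, 0, 0, 0, 142, 0, 0, 0, 0, 0, 142, 0, 0, 0, 0]

```text
time_s: 3.2
position: [0.4467, -0.3325, 0.0589]
tcp_rot: [[-0.906, 0.002, 0.424], [-0.424, -0.002, -0.906], [-0.001, -1.0, 0.003]]
force: [-1.0, -0.8, 0.7]
opening: 1.0
```

Request:
jog_arm:
  motion: [0, 0, 0, 0, 0, 0, 0, 0, 0, 0, 0, 0, 0, 0, 0, 0, 0, 0, 0, 0, 0, 0, 0, 0, 0, 0, 0, 0, 0, 0]
  gripper: 0

```text
time_s: 3.82
position: [0.4458, -0.3321, 0.0575]
tcp_rot: [[-0.906, -0.0, 0.423], [-0.423, 0.0, -0.906], [0.0, -1.0, -0.0]]
force: [0.6, -1.0, 0.3]
opening: 0.518
```

```bash
python3 - <<'E'
from h import *
import cv2
st()
p,d=bot.capture('side');cv2.imwrite('pics/s2.png',cv2.convertScaleAbs(cv2.resize(p[60:220,260:460,::-1],None,fx=4,fy=4),alpha=1.6))
E
```

```text
t 3.825 pos [ 0.4458 -0.3321  0.0575] jaw -64.97 F [ 0.6 -1.   0.3] op 0.518 q [-48.2  41.1  99.9  -0.   39.   16.8]
```

View pics/s2.png

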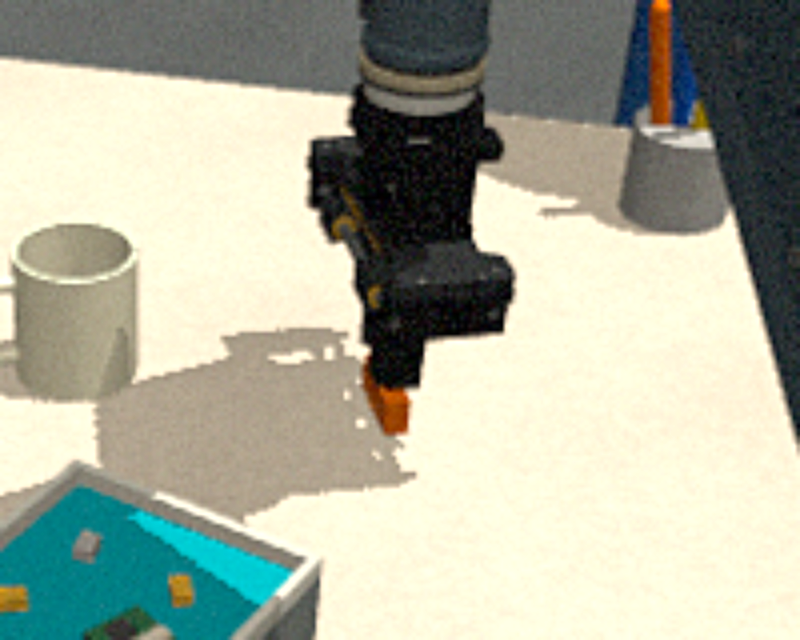

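Request:
jog_arm:
  motion: [0, 0, 0, 0, 0, 0, 0, 0, 0, 0, 0, 0, 0, 0, 0, 0, 0, 0, 0, 0, 0, 0, 0, 0, 0, 0, 0, 0, 0, 0]
  gripper: 0

```text
time_s: 4.5
position: [0.4459, -0.3322, 0.0575]
tcp_rot: [[-0.906, 0.0, 0.423], [-0.423, -0.0, -0.906], [-0.0, -1.0, 0.0]]
force: [0.8, -0.6, -1.0]
opening: 0.251
```

```bash
python3 - <<'E'
from h import *
st()
# cmd pose
rows((.446,-.332,.057,-65),[(.446,-.332,.18,-65),(*tw(-50,-66),.180,71.45-0)])
for y in (TA,): pass
print(tw(-52,-68),tw(12,-68),tw(40,-93),tw(40,118),tw(-30,62),tw(-30,118))
E
```

```text
t 4.5 pos [ 0.4459 -0.3322  0.0575] jaw -64.97 F [ 0.8 -0.6 -1. ] op 0.251 q [-48.2  41.1  99.8  -0.   39.   16.8]
(0.446, -0.332, 0.18, -65) -> [-0.0, -123.0, 0.0, 0.0, 0.0, 0.0]
(np.float64(0.4896009614569794), np.float64(-0.05666445677804875), 0.18, 71.45) -> [-155.9, -123.0, -231.1, 0.0, -136.4, 0.0]
[ 0.4870686  -0.05792429] [ 0.54774357 -0.07828474] [ 0.56633557 -0.1108936 ] [0.63346144 0.08914419] [0.5492828  0.05832284] [0.5670982  0.11141344]
```

```bash
python3 - <<'E'
from h import *
rows((.446,-.332,.057,-65),[(.446,-.332,.18,-65),(*tw(-52,-68).round(4),.180,-108.5),(*tw(-52,-68).round(4),.104,-108.5)])
E
```

```text
(0.446, -0.332, 0.18, -65) -> [-0.0, -123.0, 0.0, 0.0, 0.0, 0.0]
(np.float64(0.4871), np.float64(-0.0579), 0.18, -108.5) -> [-153.1, -123.0, -231.0, 0.0, 43.5, 0.0]
(np.float64(0.4871), np.float64(-0.0579), 0.104, -108.5) -> [-153.1, -47.0, -231.0, 0.0, 43.5, 0.0]
```

Request:
jog_arm:
  motion: [0, -30, 0, 0, 0, 0, 0, -70, 0, 0, 0, 0, 0, -123, 0, 0, 0, 0, -40, -123, -60, 0, 11, 0, -80, -123, -120, 0, 22, 0, -120, -123, -180, 0, 33, 0, -153, -123, -231, 0, 43.5, 0, -153, -123, -231, 0, 43.5, 0, -153, -123, -231, 0, 43.5, 0]

```text
time_s: 5.62
position: [0.4856, -0.0548, 0.1803]
tcp_rot: [[-0.95, -0.002, -0.312], [0.312, 0.001, -0.95], [0.002, -1.0, -0.0]]
force: [0.2, -0.6, -1.5]
opening: 0.253
```

```bash
python3 - <<'E'
from h import *
import cv2
st()
p,d=bot.capture('side');cv2.imwrite('pics/s3.png',cv2.convertScaleAbs(cv2.resize(p[110:310,180:380,::-1],None,fx=3,fy=3),alpha=1.6))
p,d=bot.capture('top');cv2.imwrite('pics/t3.png',cv2.convertScaleAbs(cv2.resize(p[140:300,210:370,::-1],None,fx=3.5,fy=3.5),alpha=1.6))
E
```

```text
t 5.625 pos [ 0.4856 -0.0548  0.1803] jaw -108.17 F [ 0.2 -0.6 -1.5] op 0.253 q [-19.6  25.5 105.    0.   49.6  88.6]
```

View pics/s3.png

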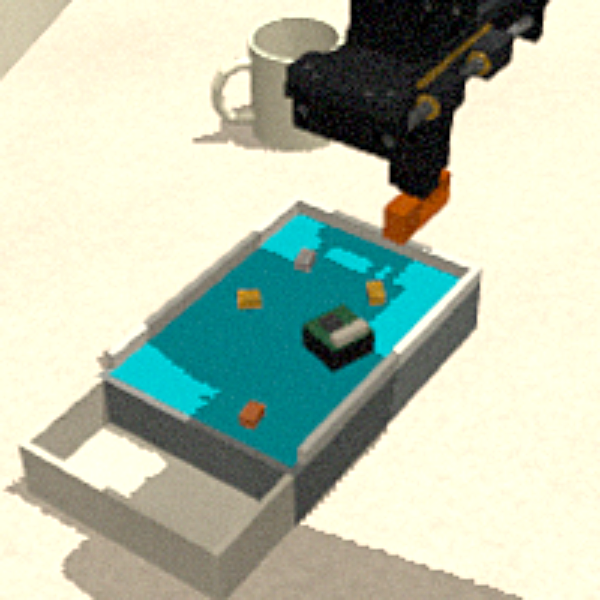

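View pics/t3.png

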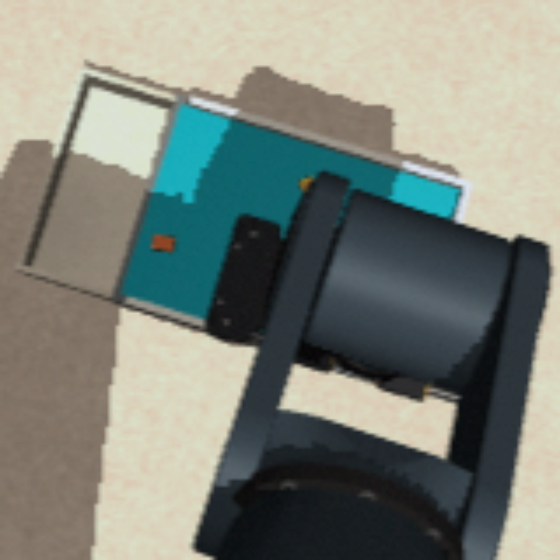

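Request:
jog_arm:
  motion: [0, 25, 0, 0, 0, 0, 0, 50, 0, 0, 0, 0, 0, 66, 0, 0, 0, 0, 0, 76, 0, 0, 0, 0, 0, 76, 0, 0, 0, 0]

```text
time_s: 6.35
position: [0.4864, -0.0589, 0.104]
tcp_rot: [[-0.948, -0.001, -0.318], [0.318, 0.0, -0.948], [0.001, -1.0, 0.0]]
force: [0.3, 0.0, -1.1]
opening: 0.251
```

```bash
python3 - <<'E'
from h import *
import cv2
st()
p,d=bot.capture('side');cv2.imwrite('pics/s4.png',cv2.convertScaleAbs(cv2.resize(p[150:290,210:380,::-1],None,fx=4,fy=4),alpha=1.6))
rows((.4871,-.0579,.104,-108.5),[(*tw(12,-68),.104,-108.5),(*tw(12,-68),.15,-108.5),(*tw(40,-94),.15,-18.5),(*tw(40,-94),.104,-18.5)])
E
```

```text
t 6.35 pos [ 0.4864 -0.0589  0.104 ] jaw -108.54 F [ 0.3  0.  -1.1] op 0.251 q [-20.   33.4 108.2  -0.   38.5  88.6]
(np.float64(0.5477435736520299), np.float64(-0.07828474001245565), 0.104, -108.5) -> [-64.0, -0.0, 0.1, 0.0, -0.0, 0.0]
(np.float64(0.5477435736520299), np.float64(-0.07828474001245565), 0.15, -108.5) -> [-64.0, -46.0, 0.1, 0.0, -0.0, 0.0]
(np.float64(0.566017437969081), np.float64(-0.11184164515762664), 0.15, -18.5) -> [-92.0, -46.0, 26.1, 0.0, -90.0, 0.0]
(np.float64(0.566017437969081), np.float64(-0.11184164515762664), 0.104, -18.5) -> [-92.0, -0.0, 26.1, 0.0, -90.0, 0.0]
```

View pics/s4.png

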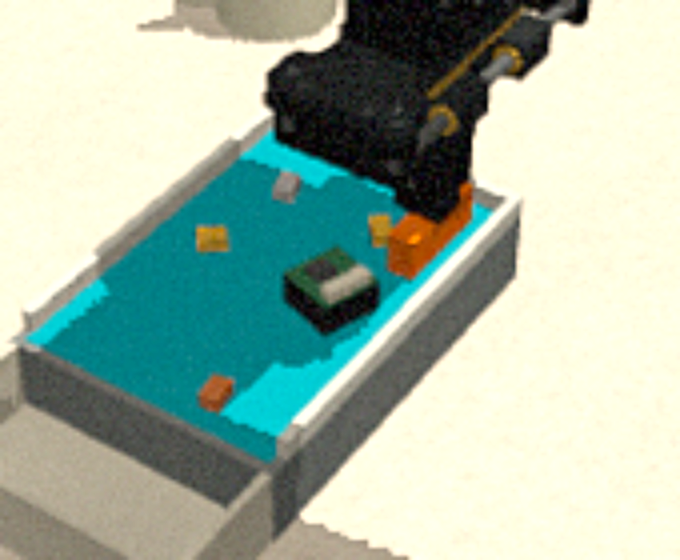

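Request:
jog_arm:
  motion: [-8, 0, 0, 0, 0, 0, -18, 0, 0, 0, 0, 0, -28, 0, 0, 0, 0, 0, -38, 0, 0, 0, 0, 0, -48, 0, 0, 0, 0, 0, -58, 0, 0, 0, 0, 0, -64, 0, 0, 0, 0, 0, -64, 0, 0, 0, 0, 0]

```text
time_s: 7.4
position: [0.5479, -0.0785, 0.1045]
tcp_rot: [[-0.949, 0.0, -0.317], [0.317, -0.0, -0.949], [-0.0, -1.0, 0.0]]
force: [-0.2, 0.0, -1.4]
opening: 0.249
```

```bash
python3 - <<'E'
from h import *
import cv2
s=st();print(wt(s['position']))
p,d=bot.capture('side');cv2.imwrite('pics/s5.png',cv2.convertScaleAbs(cv2.resize(p[150:290,210:380,::-1],None,fx=4,fy=4),alpha=1.6))
E
```

```text
t 7.4 pos [ 0.5479 -0.0785  0.1045] jaw -108.47 F [-0.2  0.  -1.4] op 0.249 q [-19.7  36.4  99.1  -0.   44.5  88.7]
[ 12.19623328 -68.17141603]
```

View pics/s5.png

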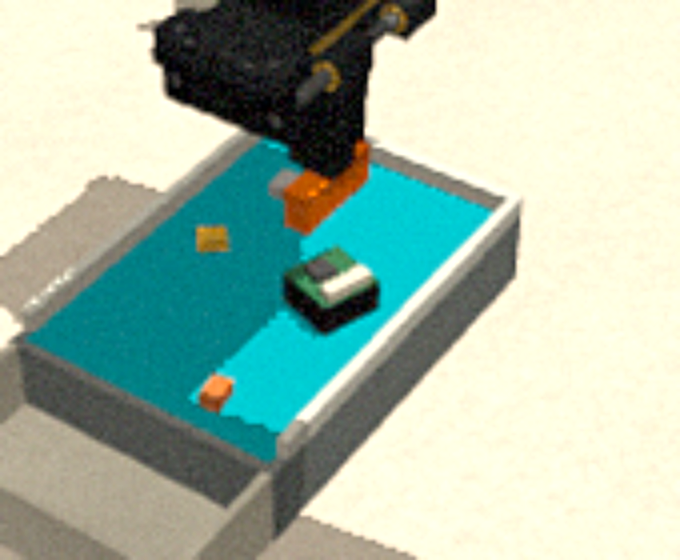

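Request:
jog_arm:
  motion: [6, -25, 0, 0, 0, 0, 0, -55, 0, 0, 0, 0, -8, -55, 8, 0, -10, 0, -16, -55, 16, 0, -20, 0, -28, -55, 26, 0, -30, 0, -28, -55, 26, 0, -40, 0, -28, -55, 26, 0, -50, 0, -28, -55, 26, 0, -60, 0, -28, -55, 26, 0, -70, 0, -28, -55, 26, 0, -80, 0, -28, -55, 26, 0, -90, 0, -28, -55, 26, 0, -90, 0, -28, -55, 26, 0, -90, 0]

```text
time_s: 9.07
position: [0.5654, -0.1117, 0.1595]
tcp_rot: [[-0.319, -0.0, 0.948], [-0.948, 0.0, -0.319], [-0.0, -1.0, -0.0]]
force: [0.8, -1.0, -1.4]
opening: 0.249
```

```bash
python3 - <<'E'
from h import *
import cv2
s=st();print(wt(s['position']))
p,d=bot.capture('side');cv2.imwrite('pics/s6.png',cv2.convertScaleAbs(cv2.resize(p[150:290,210:380,::-1],None,fx=4,fy=4),alpha=1.6))
E
```

```text
t 9.075 pos [ 0.5654 -0.1117  0.1595] jaw -18.61 F [ 0.8 -1.  -1.4] op 0.249 q [-22.3  32.9  93.7   0.   53.4  -3.7]
[ 39.38004129 -94.01310564]
```

View pics/s6.png

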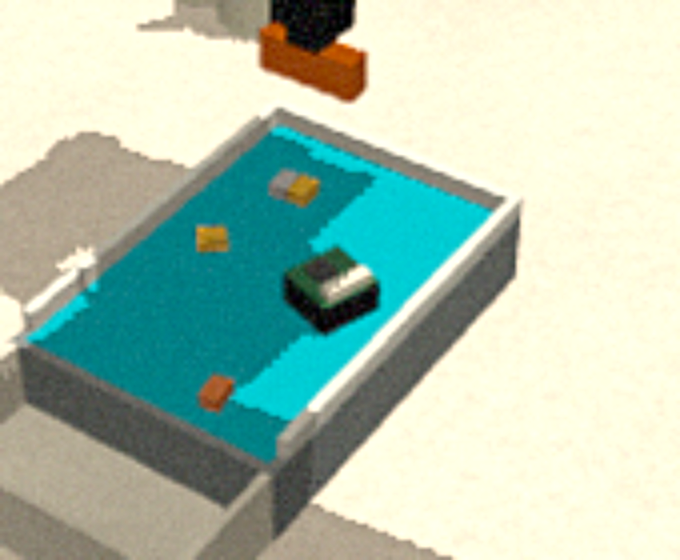

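Request:
jog_arm:
  motion: [0, 20, -2, 0, 0, 0, 0, 40, -2, 0, 0, 0, 0, 51, -2, 0, 0, 0, 0, 55, -2, 0, 0, 0, 0, 55, -2, 0, 0, 0]

```text
time_s: 9.75
position: [0.5641, -0.1113, 0.1047]
tcp_rot: [[-0.317, 0.0, 0.948], [-0.948, -0.0, -0.317], [0.0, -1.0, 0.0]]
force: [-0.4, 0.3, -2.3]
opening: 0.253
```

```bash
python3 - <<'E'
from h import *
import cv2
s=st();print(wt(s['position']))
p,d=bot.capture('side');cv2.imwrite('pics/s7.png',cv2.convertScaleAbs(cv2.resize(p[150:290,210:380,::-1],None,fx=4,fy=4),alpha=1.6))
E
```

```text
t 9.75 pos [ 0.5641 -0.1113  0.1047] jaw -18.48 F [-0.4  0.3 -2.3] op 0.253 q [-22.3  37.5  95.9   0.   46.5  -3.8]
[ 37.96098987 -94.08619811]
```

View pics/s7.png

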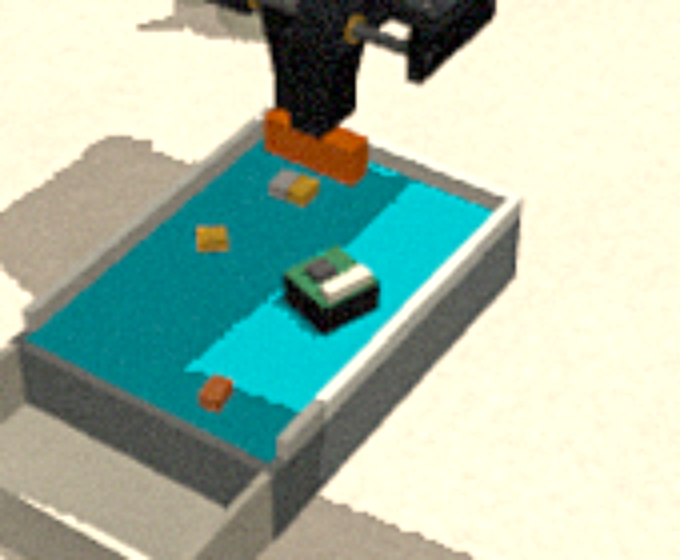

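Request:
jog_arm:
  motion: [-8, 0, 0, 0, 0, 0, -18, 0, 0, 0, 0, 0, -30, 0, 0, 0, 0, 0, -42, 0, 0, 0, 0, 0, -54, 0, 0, 0, 0, 0, -66, 0, 0, 0, 0, 0, -78, 0, 0, 0, 0, 0, -90, 0, 0, 0, 0, 0, -102, 0, 0, 0, 0, 0, -114, 0, 0, 0, 0, 0, -126, 0, 0, 0, 0, 0, -138, 0, 0, 0, 0, 0, -150, 0, 0, 0, 0, 0]

```text
time_s: 11.42
position: [0.6115, 0.0319, 0.1045]
tcp_rot: [[-0.317, -0.0, 0.949], [-0.949, 0.0, -0.317], [0.0, -1.0, -0.0]]
force: [0.7, -0.3, -1.4]
opening: 0.259
```

```bash
python3 - <<'E'
from h import *
import cv2
s=st();print(wt(s['position']))
p,d=bot.capture('side');cv2.imwrite('pics/s8.png',cv2.convertScaleAbs(cv2.resize(p[150:300,180:350,::-1],None,fx=4,fy=4),alpha=1.6))
E
```

```text
t 11.425 pos [0.6115 0.0319 0.1045] jaw -18.46 F [ 0.7 -0.3 -1.4] op 0.259 q [-7.5 39.7 90.3 -0.  50.1 11. ]
[37.4417835  56.72898563]
```

View pics/s8.png

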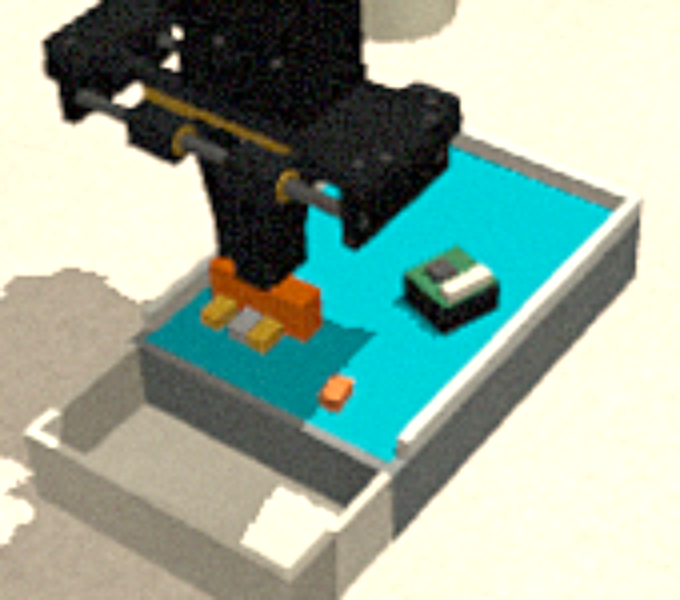

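Request:
jog_arm:
  motion: [-8, 0, 0, 0, 0, 0, -18, 0, 0, 0, 0, 0, -28, 0, 0, 0, 0, 0, -38, 0, 0, 0, 0, 0, -48, 0, 0, 0, 0, 0, -58, 0, 0, 0, 0, 0, -66, 0, 0, 0, 0, 0, -66, 0, 0, 0, 0, 0]

```text
time_s: 12.48
position: [0.6324, 0.0944, 0.1045]
tcp_rot: [[-0.316, 0.0, 0.949], [-0.949, 0.0, -0.316], [-0.0, -1.0, 0.0]]
force: [0.3, -0.1, -1.5]
opening: 0.252
```

```bash
python3 - <<'E'
from h import *
import cv2
s=st();print(wt(s['position']))
p,d=bot.capture('side');cv2.imwrite('pics/s9.png',cv2.convertScaleAbs(cv2.resize(p[150:300,180:350,::-1],None,fx=4,fy=4),alpha=1.6))
rows((*tw(38,122),.104,-18.5),[(*tw(38,95),.15,-18.5),(*tw(-30,60),.15,-18.5),(*tw(-30,60),.104,-18.5)])
E
```

```text
t 12.475 pos [0.6324 0.0944 0.1045] jaw -18.41 F [ 0.3 -0.1 -1.5] op 0.252 q [-1.5 41.2 86.1  0.  52.6 16.9]
[ 37.32956105 122.6324881 ]
(np.float64(0.6242483128354862), np.float64(0.0679753874402145), 0.15, -18.5) -> [27.0, -46.0, -0.0, 0.0, -0.0, 0.0]
(np.float64(0.5486465344313227), np.float64(0.056426746735449625), 0.15, -18.5) -> [61.9, -46.0, -68.1, 0.0, -0.0, 0.0]
(np.float64(0.5486465344313227), np.float64(0.056426746735449625), 0.104, -18.5) -> [61.9, -0.0, -68.1, 0.0, -0.0, 0.0]
```

View pics/s9.png

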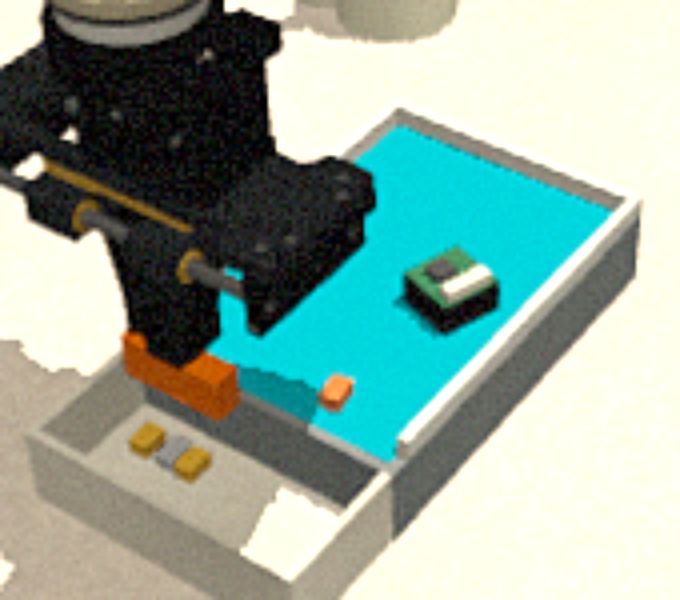

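Request:
jog_arm:
  motion: [10, -25, 0, 0, 0, 0, 20, -50, 0, 0, 0, 0, 40, -55, -25, 0, 0, 0, 60, -55, -55, 0, 0, 0, 66, -55, -72, 0, 0, 0, 66, -55, -72, 0, 0, 0, 66, -35, -72, 0, 0, 0, 66, -15, -72, 0, 0, 0, 66, -4, -72, 0, 0, 0, 66, 0, -72, 0, 0, 0, 66, 0, -72, 0, 0, 0]

```text
time_s: 13.9
position: [0.5436, 0.0539, 0.1046]
tcp_rot: [[-0.317, 0.0, 0.949], [-0.949, -0.0, -0.317], [-0.0, -1.0, 0.0]]
force: [0.2, 0.4, -1.7]
opening: 0.252
```

```bash
python3 - <<'E'
from h import *
import cv2
s=st();print(wt(s['position']))
p,d=bot.capture('side');cv2.imwrite('pics/s10.png',cv2.convertScaleAbs(cv2.resize(p[150:300,180:350,::-1],None,fx=4,fy=4),alpha=1.6))
E
```

```text
t 13.9 pos [0.5436 0.0539 0.1046] jaw -18.47 F [ 0.2  0.4 -1.7] op 0.252 q [ -6.1  36.  100.2   0.   43.8  12.4]
[-34.00376634  55.9389037 ]
```

View pics/s10.png

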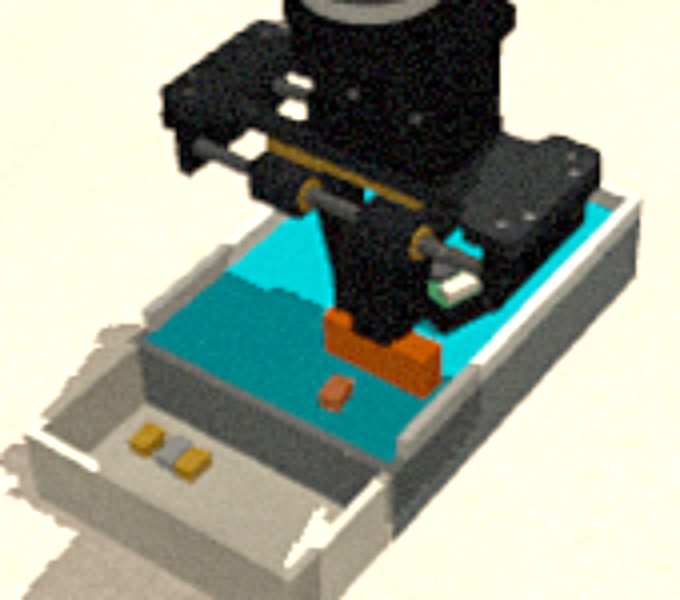

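Request:
jog_arm:
  motion: [0, 0, 3, 0, 0, 0, 0, 0, 6, 0, 0, 0, -10, 0, 6, 0, 0, 0, -20, 0, 6, 0, 0, 0, -30, 0, 6, 0, 0, 0, -40, 0, 6, 0, 0, 0, -50, 0, 6, 0, 0, 0, -60, 0, 6, 0, 0, 0, -66, 0, 6, 0, 0, 0, -66, 0, 6, 0, 0, 0]

```text
time_s: 15.2
position: [0.5697, 0.115, 0.1045]
tcp_rot: [[-0.316, 0.0, 0.949], [-0.949, -0.0, -0.316], [0.0, -1.0, 0.0]]
force: [-0.6, -0.3, -1.1]
opening: 0.253
```

```bash
python3 - <<'E'
from h import *
import cv2
s=st();print(wt(s['position']))
p,d=bot.capture('side');cv2.imwrite('pics/s11.png',cv2.convertScaleAbs(cv2.resize(p[150:300,180:350,::-1],None,fx=4,fy=4),alpha=1.6))
rows((*tw(-28,122),.104,-18.5),[(*tw(-28,122),.18,-18.5),(.446,-.2,.18,-65),(.446,-.332,.18,-65)])
rows((*tw(-28,122),.104,-18.5),[(.44,-.24,.18,-18.5)])
E
```

```text
t 15.2 pos [0.5697 0.115  0.1045] jaw -18.42 F [-0.6 -0.3 -1.1] op 0.253 q [ 0.4 37.9 95.  -0.  47.1 18.8]
[-28.65659516 122.25575466]
(np.float64(0.5702668176657296), np.float64(0.11456935893050003), 0.18, -18.5) -> [-0.0, -76.0, 0.0, 0.0, -0.0, 0.0]
(0.446, -0.2, 0.18, -65) -> [337.7, -76.0, -18.0, 0.0, 46.5, 0.0]
(0.446, -0.332, 0.18, -65) -> [462.9, -76.0, 23.9, 0.0, 46.5, 0.0]
(0.44, -0.24, 0.18, -18.5) -> [377.6, -76.0, -11.0, 0.0, -0.0, 0.0]
```

View pics/s11.png

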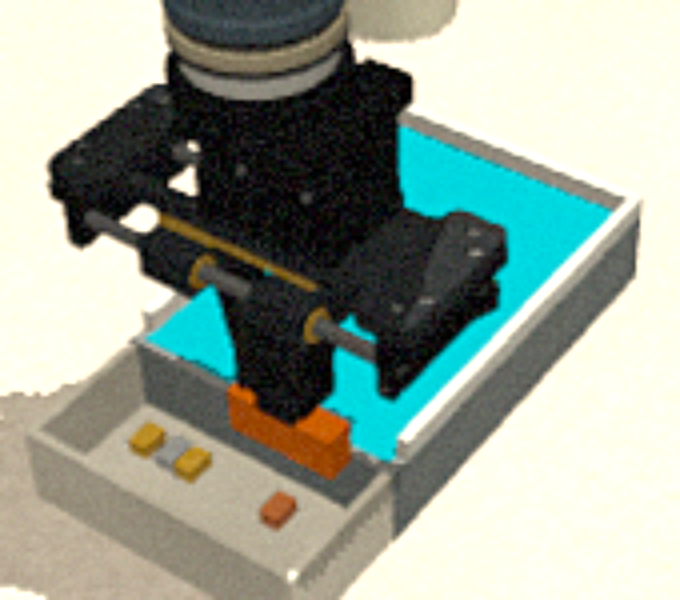

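Request:
jog_arm:
  motion: [0, -40, 0, 0, 0, 0, 0, -76, 0, 0, 0, 0, 50, -76, 0, 0, 0, 0, 110, -76, 0, 0, 0, 0, 170, -76, 0, 0, 0, 0, 230, -76, 0, 0, 0, 0, 290, -76, 0, 0, 0, 0, 350, -76, 0, 0, 0, 0, 400, -76, 2, 0, 0, 0, 415, -60, 2, 0, 0, 0, 415, -20, 2, 0, 0, 0, 415, 20, 2, 0, 0, 0, 415, 38, 2, 0, 0, 0, 415, 44, 2, 0, 0, 0, 415, 46, 2, 0, 0, 0, 415, 46, 2, 0, 0, 0, 415, 46, 2, 0, 0, 0]

```text
time_s: 17.38
position: [0.4405, -0.28, 0.0594]
tcp_rot: [[-0.317, 0.001, 0.949], [-0.949, -0.001, -0.317], [0.001, -1.0, 0.002]]
force: [-0.2, 1.1, -1.7]
opening: 0.253
```

```bash
python3 - <<'E'
from h import *
import cv2
s=st()
p,d=bot.capture('side');cv2.imwrite('pics/s12.png',cv2.convertScaleAbs(cv2.resize(p[100:250,280:450,::-1],None,fx=4,fy=4),alpha=1.6))
E
```

```text
t 17.375 pos [ 0.4405 -0.28    0.0594] jaw -18.46 F [-0.2  1.1 -1.7] op 0.253 q [-44.7  39.5 104.9   0.   35.5 -26.3]
```

View pics/s12.png

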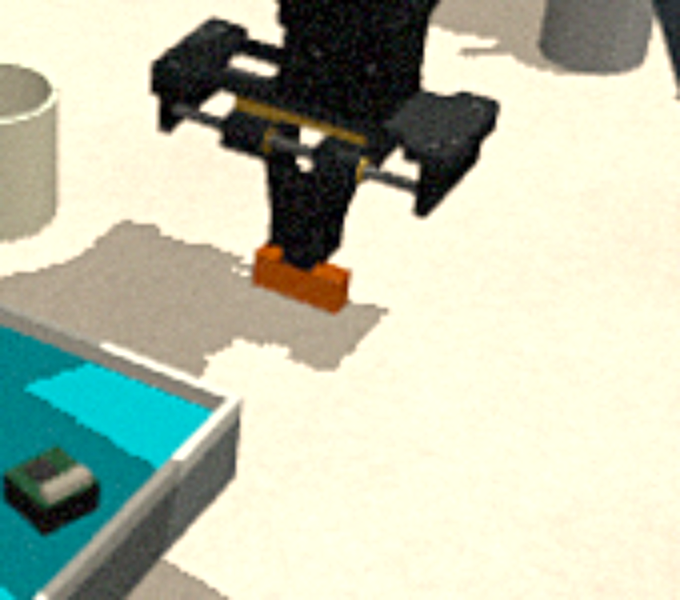

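Request:
jog_arm:
  motion: [0, 0.5, 0, 0, 0, 0, 0, 1, 0, 0, 0, 0, 0, 1, 0, 0, 0, 0]

```text
time_s: 17.8
position: [0.4401, -0.2797, 0.0575]
tcp_rot: [[-0.317, -0.0, 0.948], [-0.948, 0.0, -0.317], [-0.0, -1.0, -0.0]]
force: [-0.2, 0.0, -2.4]
opening: 0.25
```

Request:
jog_arm:
  motion: [0, 0, 0, 0, 0, 0, 0, 0, 0, 0, 0, 0, 0, 0, 0, 0, 0, 0, 0, 0, 0, 0, 0, 0, 0, 0, 0, 0, 0, 0, 0, 0, 0, 0, 0, 0, 0, 0, 0, 0, 0, 0]
  gripper: 1

```text
time_s: 18.68
position: [0.4401, -0.2797, 0.0576]
tcp_rot: [[-0.317, -0.0, 0.949], [-0.949, -0.0, -0.317], [0.0, -1.0, -0.0]]
force: [-0.2, -0.2, 0.9]
opening: 0.949
```

Request:
jog_arm:
  motion: [0, -20, 0, 0, 0, 0, 0, -60, 0, 0, 0, 0, 0, -115, 0, 0, 0, 0, 0, -150, 0, 0, 0, 0]

```text
time_s: 19.18
position: [0.4405, -0.2801, 0.21]
tcp_rot: [[-0.317, 0.002, 0.949], [-0.949, -0.002, -0.317], [0.001, -1.0, 0.002]]
force: [-0.1, 0.1, -0.1]
opening: 1.004
```

```bash
python3 - <<'E'
from h import *
import cv2
s=st()
p,d=bot.capture('side');cv2.imwrite('pics/s13.png',cv2.convertScaleAbs(cv2.resize(p[100:250,280:450,::-1],None,fx=4,fy=4),alpha=1.6))
rows((.44,-.28,.207,-18.5),[(.52,.0,.207,10),(.4464,.3056,.207,37.4),(.4464,.3056,.037,37.4)])
E
```

```text
t 19.175 pos [ 0.4405 -0.2801  0.21  ] jaw -18.46 F [-0.1  0.1 -0.1] op 1.004 q [-44.7  25.   99.    0.   55.8 -26.3]
(0.52, 0.0, 0.207, 10) -> [-290.9, -0.0, -13.0, 0.0, -28.5, 0.0]
(0.4464, 0.3056, 0.207, 37.4) -> [-557.4, -0.0, -179.7, 0.0, -55.9, 0.0]
(0.4464, 0.3056, 0.037, 37.4) -> [-557.4, 170.0, -179.7, 0.0, -55.9, 0.0]
```

View pics/s13.png

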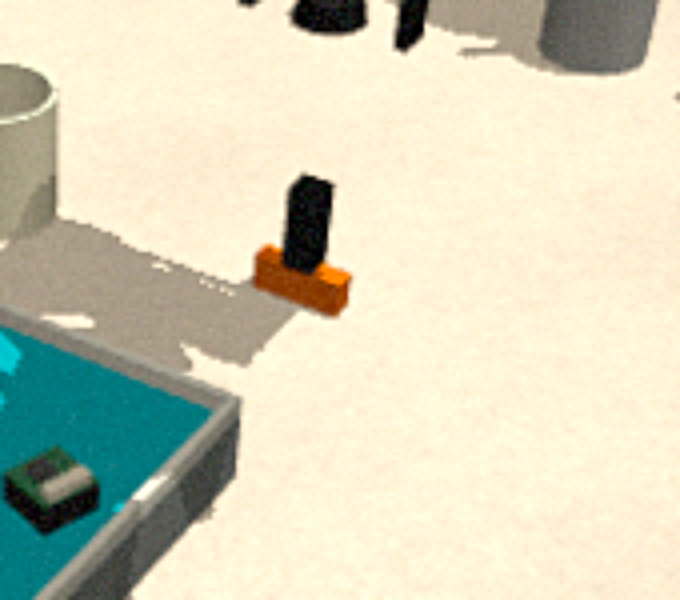

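Request:
jog_arm:
  motion: [-290, 0, -13, 0, -28, 0, -290, 0, -13, 0, -28, 0, -290, 0, -13, 0, -28, 0, -290, 0, -13, 0, -28, 0, -290, 0, -13, 0, -28, 0, -557, 0, -180, 0, -56, 0, -557, 0, -180, 0, -56, 0, -557, 0, -180, 0, -56, 0, -557, 0, -180, 0, -56, 0, -557, 0, -180, 0, -56, 0, -557, 0, -180, 0, -56, 0, -557, 0, -180, 0, -56, 0]

```text
time_s: 20.72
position: [0.4454, 0.3055, 0.2072]
tcp_rot: [[0.61, -0.001, 0.792], [-0.792, -0.001, 0.61], [0.0, -1.0, -0.001]]
force: [0.2, -1.0, 0.1]
opening: 1.0
```

```bash
python3 - <<'E'
from ov import *
s=st()
for n in('side','top'):
    p,d=bot.capture(n);np.savez(f'pics/{n}14.npz',p=p,d=d)
    cv2.imwrite(f'pics/{n}14.png',cv2.convertScaleAbs(p[:,:,::-1],alpha=1.5))
E
```

```text
t 20.725 pos [0.4454 0.3055 0.2072] jaw 37.61 F [ 0.2 -1.   0.1] op 1.0 q [ 22.6  26.6  96.5  -0.   57.  -15. ]
```

View pics/side14.png

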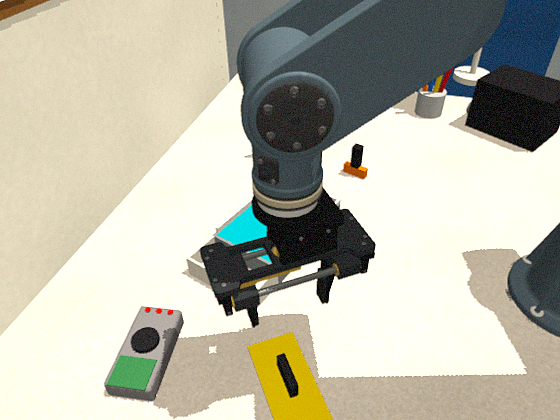

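View pics/top14.png

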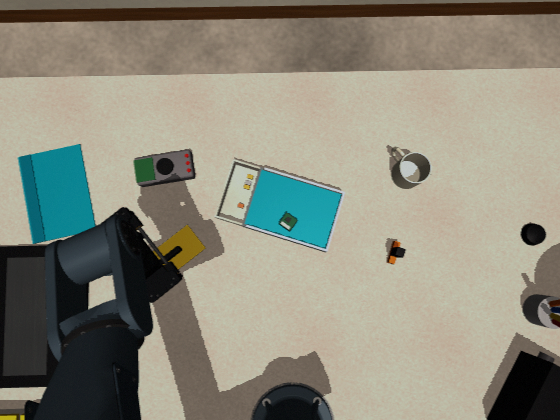

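```bash
python3 - <<'E'
from ov import *
sq=lambda x0,x1,y0,y1,z:[(x0,y0,z),(x1,y0,z),(x1,y1,z),(x0,y1,z)]
a=np.radians(71.5);q=(.440,-.280,a)
polys=[(q,sq(-8,8,-30,30,0),(255,0,255)),(q,sq(-8,8,-30,30,25),(0,255,255)),(q,sq(-11,11,-11,11,82),(255,255,0))]
overlay(np.load('pics/top14.npz')['p'],'top','pics/k1.png',polys,370,225,50,50,8)
overlay(np.load('pics/side14.npz')['p'],'side','pics/k2.png',polys,335,135,45,50,8)
cv2.imwrite('pics/k.png',np.hstack([cv2.imread('pics/k1.png'),cv2.imread('pics/k2.png')]))
t=(*TR,np.radians(TA))
polys=[(t,sq(-80,80,105,185,45),(255,0,255)),(t,sq(-75,75,110,180,45),(255,0,0)),(t,sq(-81,81,-121,98,57),(0,0,255)),]
overlay(np.load('pics/top14.npz')['p'],'top','pics/k3.png',polys,210,150,80,90,7)
E
```

```text
(no output)
```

View pics/k.png

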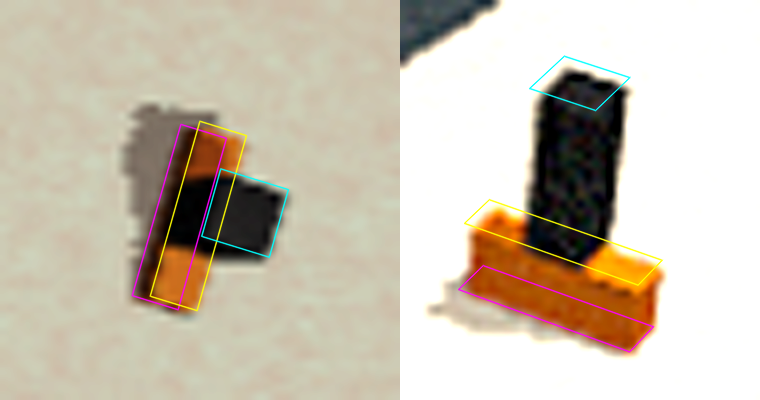

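View pics/k3.png

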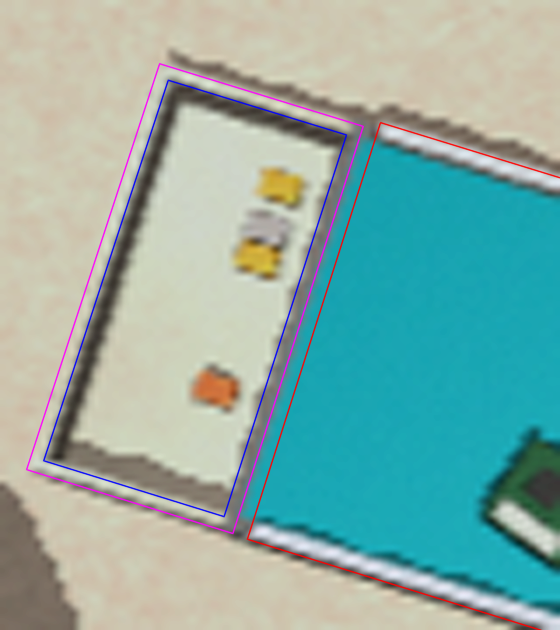

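Request:
jog_arm:
  motion: [1, 60, 1, 0, 0, 0, 1, 115, 1, 0, 0, 0, 1, 150, 1, 0, 0, 0, 1, 165, 1, 0, 0, 0, 1, 171, 1, 0, 0, 0, 1, 171, 1, 0, 0, 0, 1, 171, 1, 0, 0, 0]

```text
time_s: 21.7
position: [0.4481, 0.3058, 0.0378]
tcp_rot: [[0.609, 0.002, 0.793], [-0.793, 0.001, 0.609], [0.001, -1.0, 0.003]]
force: [0.5, -0.1, 0.2]
opening: 1.0
```

Request:
jog_arm:
  motion: [0, 0, 0, 0, 0, 0, 0, 0, 0, 0, 0, 0, 0, 0, 0, 0, 0, 0, 0, 0, 0, 0, 0, 0, 0, 0, 0, 0, 0, 0, 0, 0, 0, 0, 0, 0, 0, 0, 0, 0, 0, 0, 0, 0, 0, 0, 0, 0, 0, 0, 0, 0, 0, 0, 0, 0, 0, 0, 0, 0]
  gripper: 0

```text
time_s: 22.95
position: [0.4474, 0.3056, 0.0365]
tcp_rot: [[0.609, 0.0, 0.793], [-0.793, 0.0, 0.609], [0.0, -1.0, 0.0]]
force: [0.1, 0.7, -0.5]
opening: 0.163
```

```bash
python3 - <<'E'
from ov import *
s=st()
for n in('side',):
    p,d=bot.capture(n);cv2.imwrite(f'pics/{n}15.png',cv2.convertScaleAbs(cv2.resize(p[200:420,120:400,::-1],None,fx=2.8,fy=2.8),alpha=1.5))
rows((.448,.306,.036,37.5),[(.448,.306,.14,37.5),(*tw(0,145),.14,71.45)])
E
```

```text
t 22.95 pos [0.4474 0.3056 0.0365] jaw 37.54 F [ 0.1  0.7 -0.5] op 0.163 q [ 22.5  42.7 102.3   0.   35.  -15. ]
(0.448, 0.306, 0.14, 37.5) -> [0.0, -104.0, 0.0, 0.0, -0.0, 0.0]
(np.float64(0.6041291550781585), np.float64(0.1274667270715907), 0.14, 71.45) -> [236.7, -104.0, 15.2, 0.0, -34.0, 0.0]
```

View pics/side15.png

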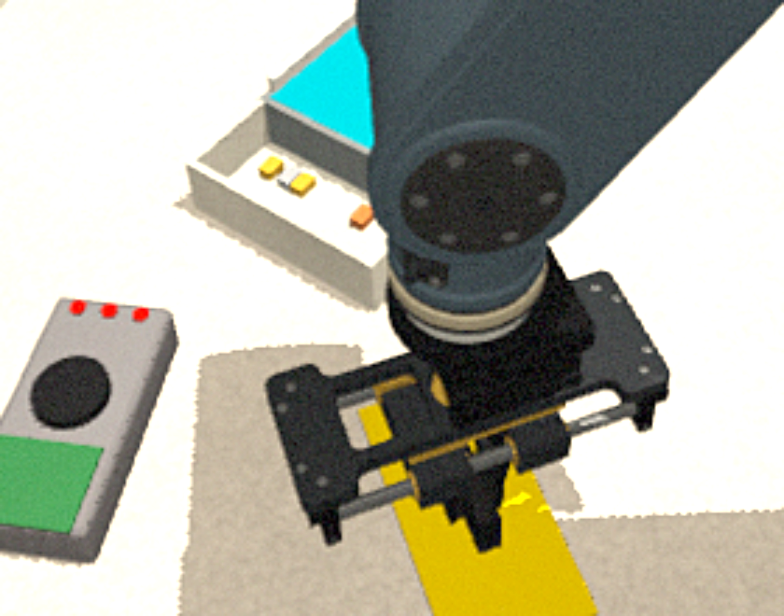

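Request:
jog_arm:
  motion: [0, -30, 0, 0, 0, 0, 0, -70, 0, 0, 0, 0, 0, -104, 0, 0, 0, 0, 40, -104, 3, 0, -6, 0, 80, -104, 6, 0, -12, 0, 120, -104, 9, 0, -18, 0, 160, -104, 12, 0, -24, 0, 200, -104, 14, 0, -30, 0, 237, -104, 16, 0, -34, 0, 237, -104, 16, 0, -34, 0, 237, -84, 16, 0, -34, 0, 237, -74, 16, 0, -34, 0, 237, -74, 16, 0, -34, 0]

```text
time_s: 24.62
position: [0.6027, 0.1279, 0.1094]
tcp_rot: [[0.949, -0.004, 0.316], [-0.316, 0.0, 0.949], [-0.003, -1.0, -0.001]]
force: [-0.2, 0.8, -2.2]
opening: 0.159
```

```bash
python3 - <<'E'
from ov import *
s=st();print(wt(s['position']))
for n in('side','top'):
    p,d=bot.capture(n);np.savez(f'pics/{n}16.npz',p=p,d=d)
sq=lambda x0,x1,y0,y1,z:[(x0,y0,z),(x1,y0,z),(x1,y1,z),(x0,y1,z)]
t=(*TR,np.radians(TA))
polys=[(t,sq(-80,80,105,185,45),(255,0,255)),(t,sq(-80,80,105,185,86),(255,0,0))]
overlay(np.load('pics/side16.npz')['p'],'side','pics/s16.png',polys,160,150,170,150,4)
overlay(np.load('pics/top16.npz')['p'],'top','pics/t16.png',polys,190,140,120,110,5)
E
```

```text
t 24.625 pos [0.6027 0.1279 0.1094] jaw 71.57 F [-0.2  0.8 -2.2] op 0.159 q [  1.6  39.5  89.4   0.   51.3 -70. ]
[ -1.53077486 144.92682074]
```

View pics/s16.png

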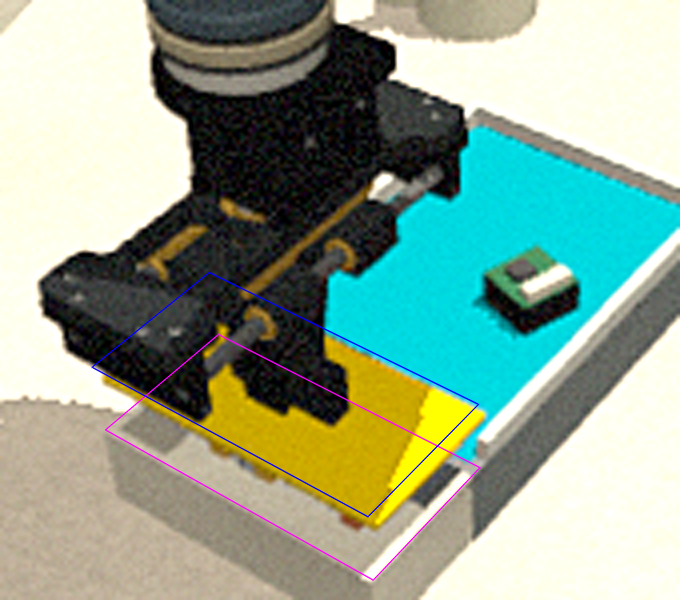

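View pics/t16.png

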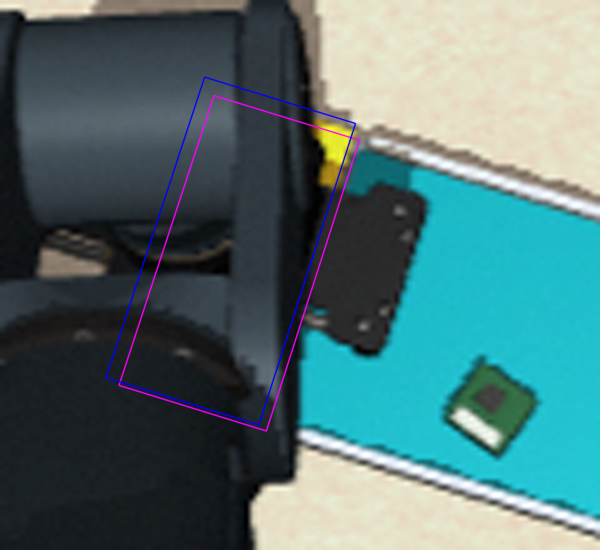

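```bash
python3 - <<'E'
import cv2,numpy as np
from h import *
s=st()
p,d=bot.capture('side');np.savez('pics/side17.npz',p=p,d=d)
q=p[:,:,::-1]
def crop(x,y,w,h,k): return cv2.convertScaleAbs(cv2.resize(q[y:y+h,x:x+w],None,fx=k,fy=k,interpolation=cv2.INTER_CUBIC),alpha=1.2)
a=crop(225,230,60,70,8);b=crop(170,230,40,70,8)
cv2.imwrite('pics/z17.png',np.hstack([b,a]))
E
```

```text
t 24.725 pos [0.604  0.1278 0.1107] jaw 71.57 F [ 0.1  0.1 -1.2] op 0.157 q [  1.6  39.4  89.3   0.   51.2 -70. ]
```

View pics/z17.png

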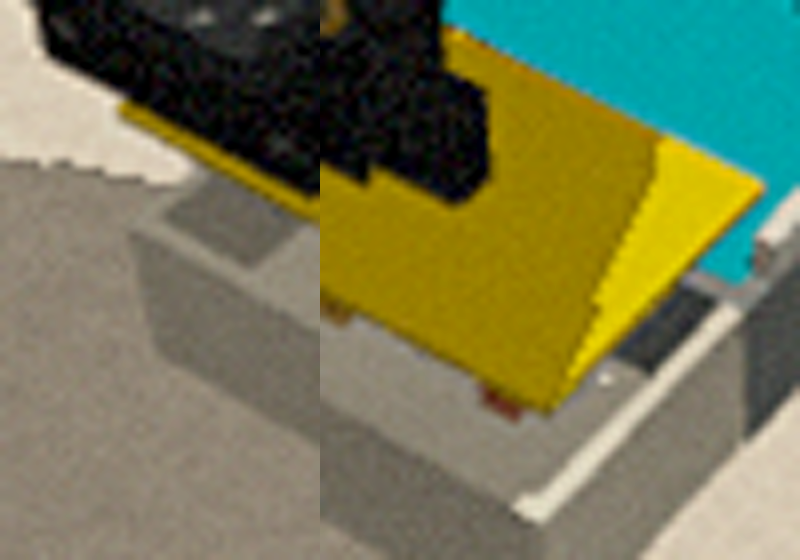

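```bash
python3 - <<'E'
from h import *
np.set_printoptions(precision=4,suppress=True)
bl=cc(8,170,230,[(132,235)]);br=cc(8,225,230,[(545-320,523),(745-320,312)])
p,r=fit([('side',[(80,185,45),(-80,185,45),(-80,105,45)],np.r_[bl,br])],[*TR,np.radians(TA)]);print(p,np.degrees(p[2]),r.round(1).tolist())
ll=cc(8,170,230,[(120,103)]);lr=cc(8,225,230,[(765-320,185),(550-320,410)])
q,r=fit([('side',[(80,40,85),(-80,-40,85),(-80,40,80)],np.r_[ll,lr])],[.604,.128,np.radians(TA)]);print(q,np.degrees(q[2]),r.round(1).tolist())
c,s=np.cos(p[2]),np.sin(p[2]);b=p[:2]+.145*np.array([-s,c]);print('bin',b,'lid-bin',(q[:2]-b)*1000)
d=(q[:2]-b)*1000;print('in tray axes',c*d[0]+s*d[1],-s*d[0]+c*d[1])
E
```

```text
[ 0.558  -0.0065 -0.3208] -18.383141012233352 [[-0.9, -0.5], [-0.2, 1.2], [1.5, -0.8]]
[ 0.6008  0.1282 -0.3295] -18.879939049285632 [[-0.4, -0.3], [0.6, -0.8], [-0.2, 1.1]]
bin [0.6037 0.1311] lid-bin [-2.921  -2.9279]
in tray axes -1.8485724718424548 -3.699711657575442
```

```bash
python3 - <<'E'
from h import *
np.set_printoptions(precision=4,suppress=True)
def pc(n,d,uv):
    uv=np.array(uv);z=d[uv[:,1],uv[:,0]]
    r=np.c_[uv,np.ones(len(uv))]@np.linalg.inv(C[n]['mtx']).T*[1,-1,-1]*z[:,None]
    return r@C[n]['pose'][:3,:3].T+C[n]['pose'][:3,3]
def reg(n,d,x0,x1,y0,y1):
    g=np.mgrid[x0:x1,y0:y1].reshape(2,-1).T;P=pc(n,d,g);P=P[(d[g[:,1],g[:,0]]>0)];return P
d=np.load('pics/side17.npz')['d']
def plane(P):
    A=np.c_[P[:,:2]-P[:,:2].mean(0),np.ones(len(P))];k=np.linalg.lstsq(A,P[:,2],rcond=None)[0];return k, np.std(P[:,2]-A@k)
print('lid',plane(reg('side',d,245,262,255,268)))
print('bench front',plane(reg('side',d,130,160,310,340)))
print('bench',plane(reg('side',d,330,380,300,340)))
print('plate',plane(reg('side',d,270,295,215,235)))
d0=np.load('pics/side0.npz')['d'];print('plate0',plane(reg('side',d0,240,275,215,235)),'lid0',plane(reg('side',d0,265,272,350,390)))
dt=np.load('pics/top0.npz')['d'];print('top plate',plane(reg('top',dt,265,285,180,200)),'bench',plane(reg('top',dt,300,340,100,140)),'lid',plane(reg('top',dt,180,195,235,250)))
E
```

```text
lid (array([-0.0041,  0.0172,  0.0837]), np.float64(0.000906509226286385))
bench front (array([-0.3439,  0.1856,  0.0342]), np.float64(0.006127499373288119))
bench (array([-0.0023,  0.0016, -0.0013]), np.float64(0.0011089683170028208))
plate (array([-0.4552, -0.2164,  0.0511]), np.float64(0.0065060079479748205))
plate0 (array([0.0002, 0.0032, 0.0438]), np.float64(0.0010846797888478753)) lid0 (array([-0.0083,  0.0001,  0.0099]), np.float64(0.001090373314464381))
top plate (array([-0.0011,  0.0038,  0.044 ]), np.float64(0.002241363344650718)) bench (array([-0.0016,  0.0029, -0.0014]), np.float64(0.002343682705270228)) lid (array([-0.0311,  0.026 ,  0.0102]), np.float64(0.002653541474316139))
```

```bash
python3 - <<'E'
from ov import *
def cr(n,f,x,y,w,h,k):
    p=np.load(f)['p'][:,:,::-1];return cv2.convertScaleAbs(cv2.resize(p[y:y+h,x:x+w],None,fx=k,fy=k,interpolation=cv2.INTER_LINEAR),alpha=1.4 if n=='top' else 1.1)
cv2.imwrite('pics/m.png',np.hstack([cr('top','pics/top14.npz',382,232,28,38,14),cr('side','pics/side14.npz',340,141,28,38,14)]))
E
```

```text
(no output)
```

View pics/m.png

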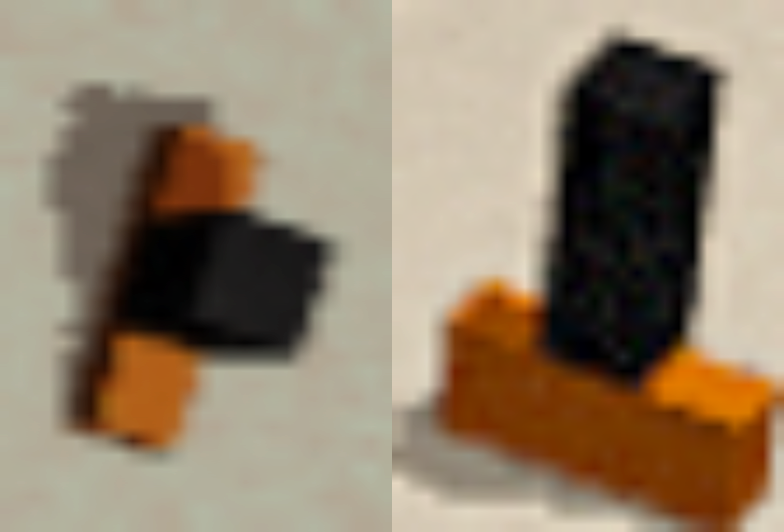

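```bash
python3 - <<'E'
from h import *
np.set_printoptions(precision=4,suppress=True)
x0=[.44,-.28,np.radians(71.5)]
t=cc(14,382,232,[(330,240),(295,358),(215,215),(95,432),(170,450),(262,155),(180,128)])
Mt=[(-11,-11,82),(-11,11,82),(11,-11,82),(8,30,25),(-8,30,25),(-8,-30,25),(8,-30,25)]
s=cc(14,340,141,np.array([(575,85),(615,38),(718,72),(735,430),(782,385),(450,320),(722,528),(443,428)])-[392,0])
Ms=[(11,-11,82),(-11,-11,82),(-11,11,82),(8,30,25),(-8,30,25),(8,-30,25),(8,30,0),(8,-30,0)]
for n,M,u in(('top',Mt,t),('side',Ms,s)):
    p,r=fit([(n,M,u)],x0);print(n,p,np.degrees(p[2]),'bias mm',(p[:2]-[.440,-.2798])*1000,r.round(1).tolist())
E
```

```text
top [ 0.438  -0.2792  1.2438] 71.26363265551043 bias mm [-2.0233  0.5693] [[0.2, 0.4], [0.3, 0.4], [-0.0, -0.5], [-0.3, -0.1], [0.2, 0.4], [-0.1, -0.4], [-0.1, -0.2]]
side [ 0.4382 -0.2762  1.2081] 69.21849631715719 bias mm [-1.8186  3.6115] [[-1.5, -0.3], [0.3, -0.8], [1.0, -0.4], [0.4, 0.1], [0.3, 0.2], [-0.5, -0.3], [0.3, 1.4], [-0.8, 0.3]]
```

Request:
jog_arm:
  motion: [1, 10, 0, 0, 0, 0, 1, 20, 0, 0, 0, 0, 1, 26, 0, 0, 0, 0, 1, 26, 0, 0, 0, 0]

```text
time_s: 25.28
position: [0.6046, 0.1269, 0.0836]
tcp_rot: [[0.948, -0.002, 0.317], [-0.317, -0.0, 0.948], [-0.002, -1.0, -0.001]]
force: [0.4, 0.0, -1.8]
opening: 0.158
```

```bash
python3 - <<'E'
import cv2,numpy as np
from h import *
s=st()
p,d=bot.capture('side');np.savez('pics/side18.npz',p=p,d=d)
q=p[:,:,::-1]
def crop(x,y,w,h,k): return cv2.convertScaleAbs(cv2.resize(q[y:y+h,x:x+w],None,fx=k,fy=k,interpolation=cv2.INTER_LINEAR),alpha=1.2)
a=crop(235,235,55,60,8);b=crop(175,235,40,60,8)
cv2.imwrite('pics/z18.png',np.hstack([b,a]))
E
```

```text
t 25.275 pos [0.6046 0.1269 0.0836] jaw 71.53 F [ 0.4  0.  -1.8] op 0.158 q [  1.5  41.8  89.9  -0.   48.4 -70. ]
```

View pics/z18.png

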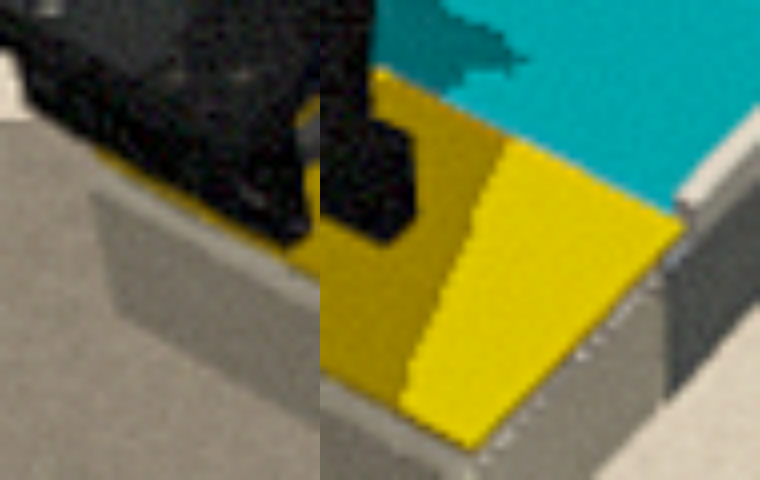

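Request:
jog_arm:
  motion: [0, 2, 0, 0, 0, 0, 0, 4, 0, 0, 0, 0, 0, 5, 0, 0, 0, 0, 0, 5, 0, 0, 0, 0]

```text
time_s: 25.82
position: [0.6052, 0.127, 0.0795]
tcp_rot: [[0.949, -0.0, 0.317], [-0.317, -0.0, 0.949], [-0.0, -1.0, -0.0]]
force: [0.1, -0.5, -1.4]
opening: 0.158
```

Request:
jog_arm:
  motion: [0, 1, 0, 0, 0, 0, 0, 2, 0, 0, 0, 0, 0, 3, 0, 0, 0, 0, 0, 4, 0, 0, 0, 0, 0, 4, 0, 0, 0, 0]

```text
time_s: 26.45
position: [0.6053, 0.127, 0.0756]
tcp_rot: [[0.949, 0.0, 0.317], [-0.317, -0.0, 0.949], [0.0, -1.0, 0.0]]
force: [-0.9, 0.2, -1.3]
opening: 0.16
```

```bash
python3 - <<'E'
import cv2,numpy as np
from h import *
s=st()
p,d=bot.capture('side')
cv2.imwrite('pics/z19.png',cv2.convertScaleAbs(cv2.resize(p[220:310,170:300,::-1],None,fx=6,fy=6),alpha=1.2))
E
```

```text
t 26.45 pos [0.6053 0.127  0.0756] jaw 71.54 F [-0.9  0.2 -1.3] op 0.16 q [  1.5  42.5  90.1  -0.   47.4 -70. ]
```

View pics/z19.png

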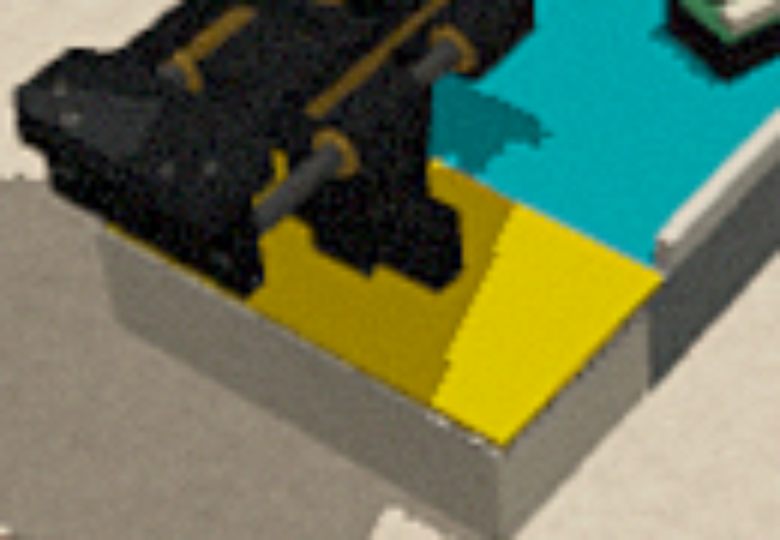

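Request:
jog_arm:
  motion: [0, 0, 0, 0, 0, 0, 0, 0, 0, 0, 0, 0, 0, 0, 0, 0, 0, 0, 0, 0, 0, 0, 0, 0, 0, 0, 0, 0, 0, 0, 0, 0, 0, 0, 0, 0]
  gripper: 0.7

```text
time_s: 27.25
position: [0.6052, 0.127, 0.0755]
tcp_rot: [[0.949, -0.0, 0.317], [-0.317, -0.0, 0.949], [-0.0, -1.0, -0.0]]
force: [-1.3, 0.0, -0.1]
opening: 0.681
```

Request:
jog_arm:
  motion: [0, -15, 0, 0, 0, 0, 0, -50, 0, 0, 0, 0, 0, -100, 0, 0, 0, 0, -30, -150, 0, 0, 0, 0, -90, -170, 0, 0, 0, 0, -150, -170, 0, 0, 0, 0, -200, -170, 30, 0, 0, 0, -200, -170, 80, 0, 0, 0, -200, -170, 140, 0, 0, 0, -200, -170, 200, 0, 0, 0, -200, -170, 200, 0, 0, 0, -200, -170, 200, 0, 0, 0]

```text
time_s: 28.75
position: [0.4781, 0.3795, 0.2458]
tcp_rot: [[0.949, -0.001, 0.316], [-0.316, -0.001, 0.949], [-0.0, -1.0, -0.001]]
force: [-0.6, -0.5, 0.3]
opening: 0.697
```

```bash
python3 - <<'E'
from ov import *
s=st()
for n in('side','top'):
    p,d=bot.capture(n);np.savez(f'pics/{n}20.npz',p=p,d=d);cv2.imwrite(f'pics/{n}20.png',cv2.convertScaleAbs(p[:,:,::-1],alpha=1.4))
p=np.load('pics/side20.npz')['p'];cv2.imwrite('pics/z20.png',cv2.convertScaleAbs(cv2.resize(p[160:310,170:350,::-1],None,fx=4.4,fy=4.0),alpha=1.2))
E
```

```text
t 28.75 pos [0.4781 0.3795 0.2458] jaw 71.58 F [-0.6 -0.5  0.3] op 0.697 q [ 28.   29.   84.1  -0.   66.9 -43.6]
```

View pics/side20.png

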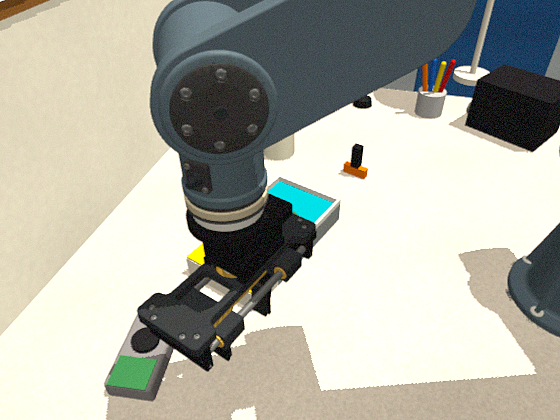

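View pics/z20.png

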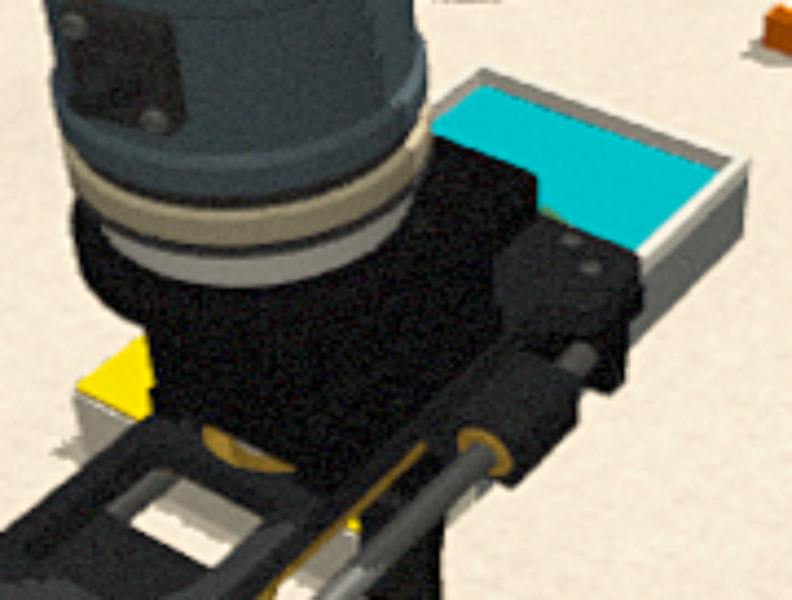

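View pics/top20.png

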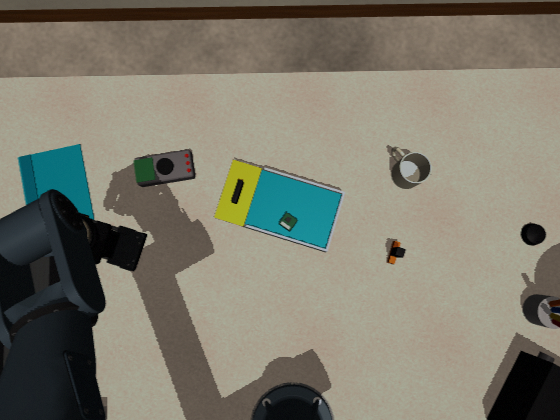

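Request:
jog_arm:
  motion: [-60, 0, 20, 0, 0, 0, -115, 0, 45, 0, 0, 0, -170, 0, 70, 0, 0, 0, -225, 0, 90, 0, 0, 0, -280, 0, 111, 0, 0, 0, -280, 0, 111, 0, 0, 0, -280, 0, 111, 0, 0, 0]

```text
time_s: 29.72
position: [0.249, 0.5728, 0.2458]
tcp_rot: [[0.948, 0.0, 0.317], [-0.317, -0.001, 0.948], [0.001, -1.0, -0.001]]
force: [0.3, -0.5, -0.2]
opening: 0.699
```

```bash
python3 - <<'E'
from ov import *
s=st()
for n in('side',):
    p,d=bot.capture(n);np.savez(f'pics/{n}21.npz',p=p,d=d)
cv2.imwrite('pics/z21.png',cv2.convertScaleAbs(cv2.resize(p[100:310,170:380,::-1],None,fx=2.8,fy=2.8),alpha=1.2))
cv2.imwrite('pics/z21b.png',cv2.convertScaleAbs(cv2.resize(p[220:310,170:300,::-1],None,fx=6,fy=6),alpha=1.2))
E
```

```text
t 29.725 pos [0.249  0.5728 0.2458] jaw 71.51 F [ 0.3 -0.5 -0.2] op 0.699 q [ 56.3  30.1  82.   -0.1  67.8 -15.2]
```

View pics/z21.png

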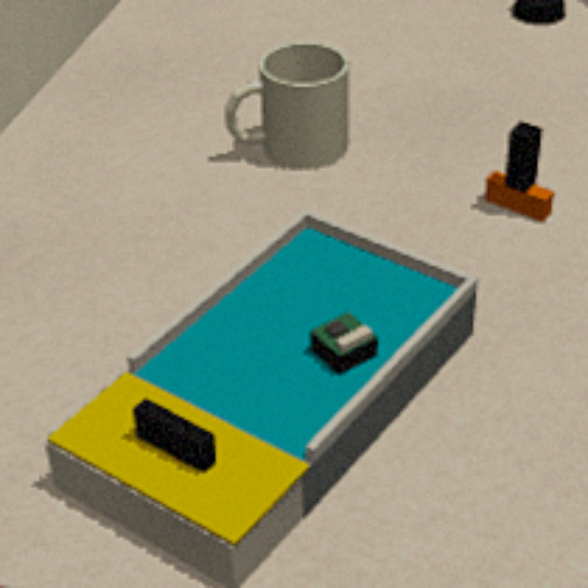

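View pics/z21b.png

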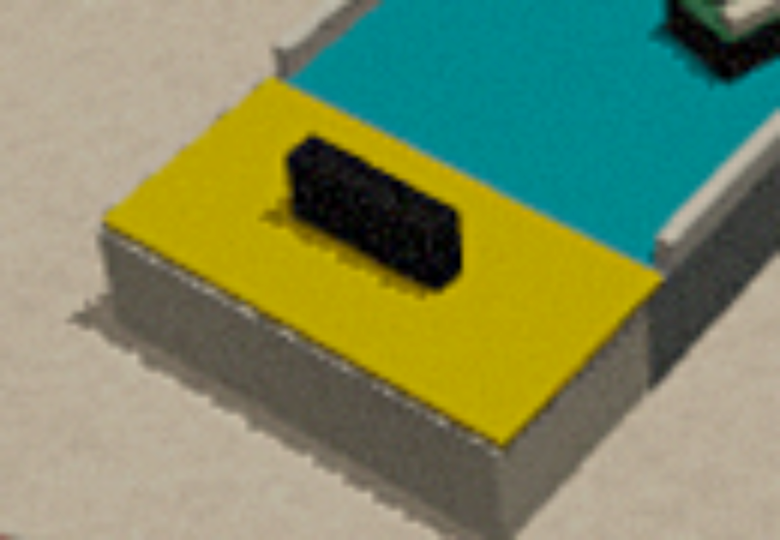

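Everything looks right: the lid is seated on the bin, the scraper is upright, and the plate holds only the module. I'll check the lid's height and tilt against depth, compare the bystanders' positions with the first picture, and then hand in.

```bash
python3 - <<'E'
from h import *
import cv2
d=np.load('pics/side21.npz')['d']
# yellow mask excluding dark
p=np.load('pics/side21.npz')['p'].astype(int)
m=(p[...,0]>p[...,2]+50)&(p[...,1]>p[...,2]+40)&(d>0);m[:220]=0;m[310:]=0;m[:,300:]=0
m=cv2.erode(m.astype(np.uint8),np.ones((3,3)))>0
v,u=np.nonzero(m);r=np.c_[u,v,np.ones(len(u))]@np.linalg.inv(C['side']['mtx']).T*[1,-1,-1]*d[v,u][:,None]
P=r@C['side']['pose'][:3,:3].T+C['side']['pose'][:3,3]
A=np.c_[P[:,:2]-P[:,:2].mean(0),np.ones(len(P))];k=np.linalg.lstsq(A,P[:,2],rcond=None)[0];print('lid top slope deg',np.degrees(k[:2]).round(2),'z',k[2].round(4),'(+0.0013 bias) expect .050',len(P))
a=np.load('pics/top0.npz')['p'].astype(int);b=np.load('pics/top20.npz')['p'].astype(int)
for nm,(x0,x1,y0,y1) in dict(mug=(385,435,140,190),meter=(130,200,145,190),module=(277,300,208,233)).items():
    print(nm,np.abs(a-b)[y0:y1,x0:x1].mean().round(2))
E
```

```text
lid top slope deg [0.01 0.12] z 0.0487 (+0.0013 bias) expect .050 1803
mug 5.21
meter 8.44
module 3.92
```

```bash
python3 -c "
from rig import bot
print(bot.hand_in(), bot.read_state()['time_s'])"
```

```text
the job is handed in; nothing more can be done
the job is handed in; nothing more can be done
```

The job is done and handed in at about 30 s of robot time. All four offcuts are in the bin, pushed only with the scraper. The scraper stands upright on the bench, and the lid is on the bin.

- **Sweeping:** I pushed one brass offcut sideways past the module, swept it into the bin with the other brass one and the steel one, then swept the copper one in. Pictures from before the lid went on show all four in the bin.
- **Lid:** the side camera's depth puts the lid's top at 48.7 mm, or 50.0 mm once the camera's measured 1.3 mm height error is added. Fully down would be 50 mm. Its tilt is within about 0.1°.
- **Scraper and plate:** the last side picture shows the scraper upright and only the module on the plate.
- **Mug, multimeter and module:** they look unmoved against the first top picture. The image difference was higher around the multimeter (8.4, against 5.2 for the mug and 3.9 for the module). I put that down to the arm's shadow near it and did not measure it further.
- **Forces:** wrist force readings at the end of each move stayed within about 3 N.
- **One disagreement:** before lowering, a side-camera fit put the lid about 4 mm off the bin's centre. An estimate corrected with the scraper's known position put it within about 1 mm. I used the corrected one, and the plug went in without any contact force.

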